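Pile the pastry boards and mist them

TASK

Pile the three wooden pastry boards flat on the low metal stand, longest at the bottom, then the middle one, shortest on top, each set down (not dropped) centred and squarely in line with the one beneath. Only when the pile is finished, squeeze the trigger of the fixed spray gun fully home for a moment to mist it with sanitiser and let the trigger spring right back. Leave the pile square and do not disturb the other things on the table.

Things in the scene. Friction and masses are not known exactly. Their poses are not given: they have to be found in the camera images.
- stand: low fixed stacking stand, a dark metal plate 200 x 80 mm on rubber strips, top face 12 mm above the table; origin at the centre of its underside on the table, x along its length, z up
- board_long: the longest flat beech pastry board, 170 x 56 x 16 mm, lying on the table at the start; origin at the centre of its underside, x along its length, z up
- board_medium: the middle-sized flat beech pastry board, 140 x 56 x 16 mm, lying on the table at the start; origin at the centre of its underside, x along its length, z up
- board_short: the shortest flat beech pastry board, 110 x 56 x 16 mm, lying on the table at the start; origin at the centre of its underside, x along its length, z up
- sprayer: fixed sanitiser spray gun lying on its side on a white tank (66 mm tall, at -x), aimed at the stand. Origin on the table under the barrel; y along the barrel (30 mm thick, axis 90 mm up) to the nozzle tip at y 112 mm; x along the level grip: x 10 to 135, y -12 to 12, z 76 to 104 mm, free beneath. Trigger: bar 8 mm thick, 22 tall, 100 long on its +y side, hinged at x 12, y 42
- trigger (a joint): the sprung trigger, rad: 0 at rest (parallel to the grip), 0.25 fully squeezed towards the grip (the pad then moves 17 mm towards -y of the sprayer); about 4 N at the pad to start, 9 N at full squeeze; it springs back when let go
- trigger_pad (a point): point on the outer (+y) face of the trigger, 68 mm from its hinge, 90 mm above the table: where a finger presses; moves with the trigger
- grip_back (a point): point on the outer (-y) face of the fixed grip across from the trigger pad, 90 mm above the table; 58 mm from the trigger pad at rest, 41 mm fully squeezed
- ramekin: bystander: white ceramic cup, 72 mm across, 45 mm tall; origin at the centre of its underside
- tart: bystander: chocolate tart, 72 mm across, 28 mm tall; origin at the centre of its underside
- jar: bystander: glass jar with steel lid, 64 mm across, 85 mm tall; origin at the centre of its underside
- cake_board: bystander: round card cake board, 100 mm across, 8 mm thick; origin at the centre of its underside
- syrup: bystander: white bottle, 60 mm across, 160 mm tall; origin at the centre of its underside
Mind the look-alikes: they are no part of the job. Leave any purple look-alike of the board_short alone.

How it is judged (in metres and radians):
On the way, in this order (a step that is already met when the one before it is completed fails the run):
1. The long board lies squarely on the stand, let go (horizontal distance between board_long and stand below 0.012 m and angle between the x axis of board_long and the x axis of stand, either way round below 0.09 rad and angle between board_long's own z axis and vertical below 0.05 rad and z of board_long in the frame of stand between 0.009 and 0.016 m and contact force between the fingers and board_long below 0.1 N and linear speed of board_long below 0.02 m/s), for 0.2 s.
2. The medium board lies squarely on the long one, let go (horizontal distance between board_long and stand below 0.012 m and angle between the x axis of board_long and the x axis of stand, either way round below 0.09 rad and angle between each of board_long, board_medium's own z axis and vertical below 0.05 rad and z of board_long in the frame of stand between 0.009 and 0.016 m and horizontal distance between board_medium and board_long below 0.007 m and angle between the x axis of board_medium and the x axis of board_long, either way round below 0.07 rad and z of board_medium in the frame of board_long between 0.013 and 0.02 m and contact force between the fingers and board_medium below 0.1 N and linear speed of board_medium below 0.02 m/s), for 0.2 s.
3. The short board lies squarely on top, let go (horizontal distance between board_long and stand below 0.012 m and angle between the x axis of board_long and the x axis of stand, either way round below 0.09 rad and angle between each of board_long, board_medium, board_short's own z axis and vertical below 0.05 rad and z of board_long in the frame of stand between 0.009 and 0.016 m and horizontal distance between board_medium and board_long below 0.007 m and angle between the x axis of board_medium and the x axis of board_long, either way round below 0.07 rad and z of board_medium in the frame of board_long between 0.013 and 0.02 m and horizontal distance between board_short and board_medium below 0.007 m and angle between the x axis of board_short and the x axis of board_medium, either way round below 0.07 rad and z of board_short in the frame of board_medium between 0.013 and 0.02 m and contact force between the fingers and board_short below 0.1 N and linear speed of board_short below 0.02 m/s), for 0.2 s.
4. The trigger is squeezed home with the pile in place (horizontal distance between board_long and stand below 0.012 m and angle between the x axis of board_long and the x axis of stand, either way round below 0.09 rad and angle between each of board_long, board_medium, board_short's own z axis and vertical below 0.05 rad and z of board_long in the frame of stand between 0.009 and 0.016 m and horizontal distance between board_medium and board_long below 0.007 m and angle between the x axis of board_medium and the x axis of board_long, either way round below 0.07 rad and z of board_medium in the frame of board_long between 0.013 and 0.02 m and horizontal distance between board_short and board_medium below 0.007 m and angle between the x axis of board_short and the x axis of board_medium, either way round below 0.07 rad and z of board_short in the frame of board_medium between 0.013 and 0.02 m and value of joint trigger above 0.19 rad), for 0.2 s.
5. The trigger has sprung back, the pile still square (horizontal distance between board_long and stand below 0.012 m and angle between the x axis of board_long and the x axis of stand, either way round below 0.09 rad and angle between each of board_long, board_medium, board_short's own z axis and vertical below 0.05 rad and z of board_long in the frame of stand between 0.009 and 0.016 m and horizontal distance between board_medium and board_long below 0.007 m and angle between the x axis of board_medium and the x axis of board_long, either way round below 0.07 rad and z of board_medium in the frame of board_long between 0.013 and 0.02 m and horizontal distance between board_short and board_medium below 0.007 m and angle between the x axis of board_short and the x axis of board_medium, either way round below 0.07 rad and z of board_short in the frame of board_medium between 0.013 and 0.02 m and value of joint trigger below 0.04 rad), for 0.2 s.
At the end, for the whole second after the job is handed in: Long board on the stand (centres within 12 mm horizontally, long axes within 0.09 rad), medium board on the long one and short on the medium (each within 7 mm and 0.07 rad of the one beneath), all flat, resting in contact, released and still; trigger back below 0.04 rad (all of step 5 and contact force between the fingers and board_long below 0.1 N and linear speed of each of board_long, board_medium, board_short below 0.02 m/s and contact force between the fingers and board_medium below 0.1 N and contact force between the fingers and board_short below 0.1 N); the robot touches nothing.
It fails at once if A board let go in mid-air (its underside over 85 mm above the table and no finger on it) ((height (world z) of board_long above 0.085 m and contact force between the fingers and board_long below 0.05 N) or (height (world z) of board_medium above 0.085 m and contact force between the fingers and board_medium below 0.05 N) or (height (world z) of board_short above 0.085 m and contact force between the fingers and board_short below 0.05 N)).
It fails at once if The trigger squeezed beyond 0.12 rad while the pile is not complete (value of joint trigger above 0.12 rad and not (horizontal distance between board_long and stand below 0.012 m and angle between the x axis of board_long and the x axis of stand, either way round below 0.09 rad and angle between each of board_long, board_medium, board_short's own z axis and vertical below 0.05 rad and z of board_long in the frame of stand between 0.009 and 0.016 m and horizontal distance between board_medium and board_long below 0.007 m and angle between the x axis of board_medium and the x axis of board_long, either way round below 0.07 rad and z of board_medium in the frame of board_long between 0.013 and 0.02 m and horizontal distance between board_short and board_medium below 0.007 m and angle between the x axis of board_short and the x axis of board_medium, either way round below 0.07 rad and z of board_short in the frame of board_medium between 0.013 and 0.02 m)).
It fails at once if A bystander shifted by more than 30 mm (distance of any of ramekin, tart, jar, cake_board, syrup from where it was at the start of the episode above 0.03 m).
It also fails if it takes over 64 s, if anything falls off the work surface, if the arm or the gripper's body presses on something with over 40 N, if the wrist force passes 120 N, or if a joint passes its speed limit or range.

ROBOT

A 7-joint arm with a two-finger parallel gripper is mounted at the origin on the work surface. World frame = base frame: x ahead of the robot, y to its left, z up, the work surface at z = 0. Lengths are in mm, angles in rad, forces in N, time in s.
With the tool pointing down it reaches from about 425 to 875 mm from the base axis. Payload 4.7 kg.
Tool frame: the origin (TCP) lies midway between the tips of the shut fingers; the grasp point (between the pads) lies 19 mm behind it; x points along the fingers, y is the direction in which the jaws open and shut, and the axes are right-handed (so a half turn about x gives the same grasp; the last joint's range is limited). The gripper opens to 85 mm and grips with 20 to 120 N. Pads are 22 mm wide; open, the fingers measure 114 mm over their backs; the gripper's body (76 mm by 85 mm) begins 54 mm behind the grasp point. The pads swing forward as they close: fully open they stand 13 mm farther back than shut.
Start: joints at [1.166, 0.321, -0.07, 1.45, 0.023, 1.371, -0.057], TCP at [264.315, -593.854, 231.349] pointing down, gripper open.
Joint ranges: [-2.86, 2.86], [-0.3, 2.09], [-1.38, 1.24], [0.06, 2.45], [-1.56, 4.7], [0.09, 2.05], [-2.69, 2.69]. Speed limits (rad/s): [2.57, 2.57, 3.14, 3.14, 3.14, 3.14, 3.14].

INTERFACE

Orientations are given as a unit quaternion [w, x, y, z].
In Python, from rig import telemetry, viewer, sign_off gives the robot as it stands.
- The arm moves only by the tool jog_arm, never from a script. Its argument "moves" is one flat list of numbers, 4 for each row, row after row: the shift along the tool's x, y, z in cm, then the turn about the tool's x in rad. A call has 1 to 12 rows; each row shifts and turns the pose as measured when the row begins, along the tool's axes as they then stand; what a row does not reach is not made up. A row lasts 1/10 s, in which the tool goes at most 50 mm and 8.59 degrees, less where a joint would pass 70% of its speed; a pose out of reach is approached as far as the arm can. A call is refused whole if a number of a shift passes 5 or a number of a turn 0.15, either way. A call with a gripper value outside its range is refused whole. "claw" is the opening, from 0 (shut) to 1 (fully open), set as the call begins (left out, the last holds). The fingers move at their own pace and stop on an object; "force" is the grip in N (left out, the last holds). Time passes only in rows, so rows that do not move let the fingers close. It gives the time, the measured TCP pose, the force and the opening at its end, in the units of the state.
- telemetry.get_state(): the state, without advancing time (a new reading comes with each control period).
- viewer.get_image(name): name is "scene" or "top" or "wrist"; returns the picture (420x560x3 uint8, blue, green, red); there is no depth.
- viewer.camera_model(name): a dict with "fov_y" (degrees; the focal length in pixels is half the picture's height over the tangent of half this angle, whatever the lens; pixels are square), "cx", "cy" (the principal point, pixels), "extrinsics" (4x4, takes a point from camera to world coordinates); the wrist camera has in their place "hand_eye" (4x4, takes a point from camera to tool coordinates, whose origin is the TCP and whose axes are the tool frame's). Camera axes: x right, y down, z forward; pixel columns grow to the right and rows downward; lengths in mm; the calibration is good to about 2 mm. A picture is of the moment at which its call begins: read the wrist's pose just before it. camera_model takes no time and is no camera call.
- sign_off(): hands the job in, once; it reports no verdict.
The state is a dict: "clock": time; "q": joint angles; "qd": joint speeds; "joint_torque": joint torques, N m; "ee_pos": TCP position; "orientation": TCP orientation; "wrist_force": force on the tool from outside, world axes, zero at the start; "torque": the same for the moment, N m; "grip_width": opening from 0.0 (shut) to 1.0 (fully open).
Only numpy, scipy, OpenCV 4.12 (cv2) and the standard library are available. Lean on these libraries where they do the work, as an engineer would, in place of code of your own. Each camera call takes 0.05 s, during which the arm holds its last target. There are 200 camera calls.

## Working session

There is one attempt and no reset: what is moved stays moved. The work goes in short steps, Python scripts to look and compute and a tool call to move; the robot and the scene stay as the last step left them, time stands still between calls to the robot, and variables do not carry over. Pictures are saved under pics/ and viewed, about 8 in all and at most 12, crops included, and the job is handed in when it is done.

Besides the shell and the picture viewer there is one more tool, called after "Request:" by a JSON object that holds its "method" and its "body". jog_arm: Moves the arm, as the interface text tells. Its arguments: {"type":"object","properties":{"moves":{"type":"array","items":{"type":"number"}},"claw":{"type":"number"},"force":{"type":"number"}},"required":["moves"]}

```bash
mkdir -p pics; ls
cat > h.py <<'E'
import numpy as np,cv2
from rig import telemetry,viewer
from scipy.spatial.transform import Rotation as R
def st():
    s=telemetry.get_state(); return s
def T():
    s=st(); M=np.eye(4); w=s["orientation"]; M[:3,:3]=R.from_quat([w[1],w[2],w[3],w[0]]).as_matrix(); M[:3,3]=s["ee_pos"]; return M
def cam(n,M=None):
    c=viewer.camera_model(n); E=np.array(c["extrinsics"]) if n!="wrist" else M@np.array(c["hand_eye"])
    f=210/np.tan(np.radians(c["fov_y"])/2); return f,c["cx"],c["cy"],E
def world(n,uv,z,M=None):
    f,cx,cy,E=cam(n,M); o=[]
    for u,v in np.atleast_2d(uv):
        d=E[:3,:3]@np.array([(u-cx)/f,(v-cy)/f,1]); p=E[:3,3]; o.append(p+d*(z-p[2])/d[2])
    return np.array(o)
def pix(n,P,M=None):
    f,cx,cy,E=cam(n,M); q=(np.atleast_2d(P)-E[:3,3])@E[:3,:3]; return np.c_[cx+f*q[:,0]/q[:,2],cy+f*q[:,1]/q[:,2]]
E
python3 - <<'E'
from h import *
s=st();print({k:np.round(v,3).tolist() for k,v in s.items()})
print(np.round(T(),3))
for n in("scene","top"):
    im=viewer.get_image(n);cv2.imwrite(f"pics/{n}0.png",im);c=viewer.camera_model(n);print(n,c)
print(viewer.camera_model("wrist"))
E
```

```text
pics
{'clock': 0.0, 'q': [1.166, 0.322, -0.07, 1.452, 0.023, 1.371, -0.057], 'qd': [0.001, -0.0, -0.0, -0.001, -0.0, -0.0, 0.001], 'joint_torque': [-0.0, -49.359, -0.382, -31.434, 0.013, 0.011, -0.0], 'ee_pos': [264.062, -593.371, 230.221], 'orientation': [-0.146, -0.691, -0.148, 0.692], 'wrist_force': [0.671, -1.179, -0.609], 'torque': [-0.034, 0.036, 0.012], 'grip_width': 1.003}
[[-1.00000e-03  4.07000e-01 -9.14000e-01  2.64062e+02]
 [ 2.00000e-03 -9.14000e-01 -4.07000e-01 -5.93371e+02]
 [-1.00000e+00 -2.00000e-03  0.00000e+00  2.30221e+02]
 [ 0.00000e+00  0.00000e+00  0.00000e+00  1.00000e+00]]
scene {'fov_y': 53.42089122106835, 'cx': 286.2393460080565, 'cy': 216.3408479676562, 'extrinsics': array([[ 6.46659648e-01,  4.01317128e-01, -6.48672384e-01,
         1.30448688e+03],
       [ 7.62770922e-01, -3.36387538e-01,  5.52289729e-01,
        -6.22950985e+02],
       [ 3.43802158e-03, -8.51931914e-01, -5.23641283e-01,
         7.32473910e+02],
       [ 0.00000000e+00,  0.00000000e+00,  0.00000000e+00,
         1.00000000e+00]])}
top {'fov_y': 42.504218914921346, 'cx': 292.6554952131189, 'cy': 214.45016279977943, 'extrinsics': array([[-2.74534505e-03, -9.93514584e-01,  1.13671611e-01,
         3.13932263e+02],
       [-9.99996143e-01,  2.77549481e-03,  1.06975770e-04,
         4.29217943e+01],
       [-4.21776954e-04, -1.13670879e-01, -9.93518371e-01,
         1.63037063e+03],
       [ 0.00000000e+00,  0.00000000e+00,  0.00000000e+00,
         1.00000000e+00]])}
{'fov_y': 69.89407616471311, 'cx': 279.1302585472728, 'cy': 211.63016192985282, 'hand_eye': array([[-8.04264678e-04, -3.14385250e-01,  9.49295143e-01,
        -1.43189632e+02],
       [ 9.99999542e-01,  2.39538992e-04,  9.26552551e-04,
        -5.92969724e-01],
       [-5.18687656e-04,  9.49295453e-01,  3.14384913e-01,
        -7.97668992e+01],
       [ 0.00000000e+00,  0.00000000e+00,  0.00000000e+00,
         1.00000000e+00]])}
```

View pics/top0.png

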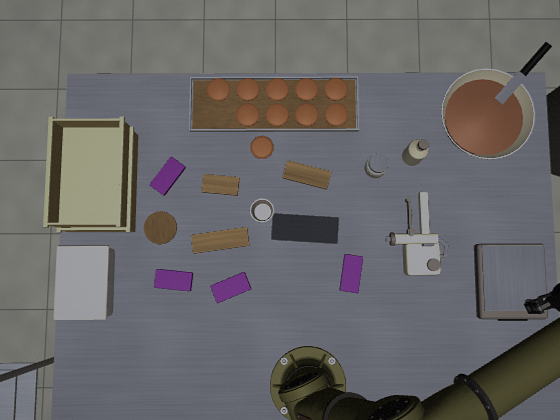

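View pics/scene0.png

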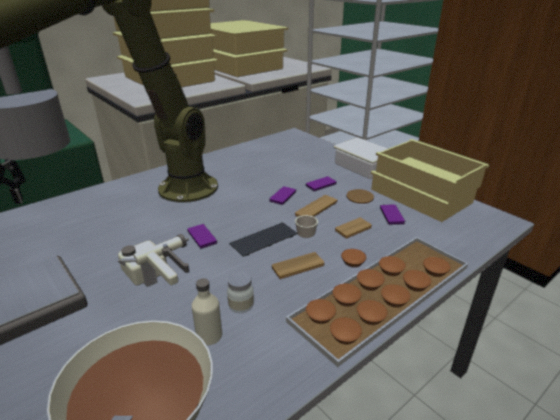

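The top view shows three beech boards: long (220,240) ≈58 px, medium (306,174) ≈47 px and short (220,184) ≈37 px. At about 3 mm/px these match 170/140/110 mm. Possible confusions are the purple look-alikes (168,176), (173,280), (231,287) and (351,273), the cake board (160,228) and the wooden tray (274,104). The stand is at (305,228). The sprayer's barrel is at (415,238), with its grip up to (424,195) and trigger at (408,215). I'll segment these and check them in one crop.

Run:
```python
from h import *
im=cv2.imread("pics/top0.png"); hsv=cv2.cvtColor(im,cv2.COLOR_BGR2HSV)
def rect(name,mask,z,box):
    u0,v0,u1,v1=box; m=np.zeros_like(mask); m[v0:v1,u0:u1]=mask[v0:v1,u0:u1]
    cs,_=cv2.findContours(m,cv2.RETR_EXTERNAL,cv2.CHAIN_APPROX_NONE); c=max(cs,key=cv2.contourArea)[:,0]
    P=world("top",c,z)[:,:2].astype(np.float32); r=cv2.minAreaRect(P); b=cv2.boxPoints(r)
    e=b[1]-b[0]; g=b[2]-b[1]; l=e if np.hypot(*e)>np.hypot(*g) else g
    a=np.degrees(np.arctan2(l[1],l[0]))%180; print(name,np.round(r[0],1),np.round(sorted(r[1]),1),"ang",round(a,1)); return r[0],a
wood=((hsv[...,0]<25)&(hsv[...,1]>80)&(hsv[...,2]>70)).astype(np.uint8)
dark=(im.max(2)<75).astype(np.uint8)
rect("long",wood,12,(185,222,255,258));rect("med",wood,12,(275,152,338,195));rect("short",wood,12,(196,166,245,200));rect("stand",dark,12,(266,208,345,248))
crop=im[130:310,140:470]; cv2.imwrite("pics/c1.png",cv2.resize(crop,(792,432),interpolation=cv2.INTER_CUBIC))
crop=im[180:280,380:460]; cv2.imwrite("pics/c2.png",cv2.resize(crop,(480,600),interpolation=cv2.INTER_CUBIC))
print(world("top",[[424,240],[262,211],[262,147],[376,165],[160,228],[418,150]],50).round(0)[:,:2])
```

```text
long [423.3 262.4] [ 55.4 169. ] ang 98.0
med [6.224e+02 5.000e-01] [ 55.8 138.4] ang 75.2
short [592.3 263.2] [ 55.6 108.2] ang 84.6
stand [457.8   7.3] [ 80.4 199.6] ang 86.2
[[ 418. -342.]
 [ 505.  133.]
 [ 698.  134.]
 [ 642. -205.]
 [ 456.  433.]
 [ 687. -332.]]
```

View pics/c1.png

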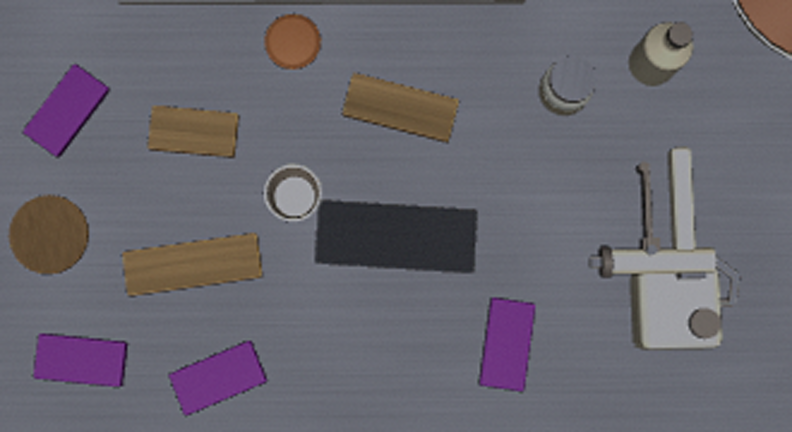

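View pics/c2.png

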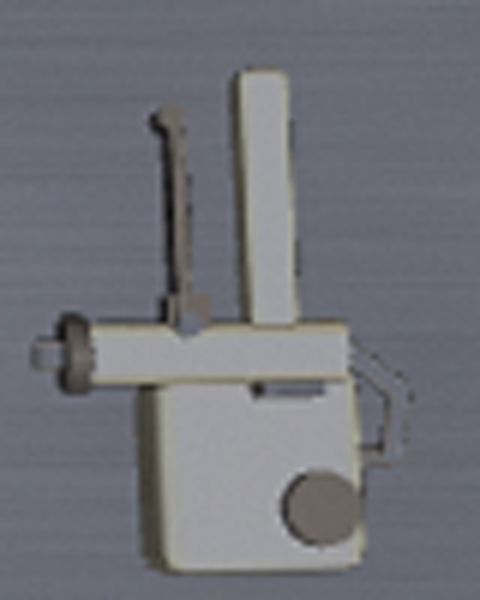

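```bash
cat >> h.py <<'E'
def yaw(M): return np.degrees(np.arctan2(M[1,1],M[0,1]))
def plan(*wps):
    "wps: (x,y,z,jawdeg,rows); prints rows from the measured pose"
    M=T(); p=M[:3,3].copy(); a=yaw(M); print("at",p.round(1),"jaw",round(a,1),"tilt",M[:2,0].round(4),"t",round(st()["clock"],2)); out=[]
    for x,y,z,j,n in wps:
        d=(np.array([x,y,z])-p)/n; da=((j-a+180)%360-180)/n
        for i in range(n):
            c,s=np.cos(np.radians(a)),np.sin(np.radians(a))
            out.append([-d[2]/10,(c*d[0]+s*d[1])/10,(s*d[0]-c*d[1])/10,-np.radians(da)]); p=p+d; a+=da
    for k in range(0,len(out),12): print(", ".join(f"{v:.2f}" if i%4<3 else f"{v:.3f}" for i,v in enumerate(np.array(out[k:k+12]).ravel())))
E
python3 - <<'E'
from h import *
plan((480,-330,230,-40,8),(560,-100,230,-15,6),(520,120,230,8,6),(423,262,180,8,4))
E
```

```text
at [ 264.1 -593.4  230.3] jaw -66.0 tilt [-0.0008  0.0015] t 0.1
0.00, -1.91, -3.80, -0.057, 0.00, -1.69, -3.91, -0.057, 0.00, -1.47, -4.00, -0.057, 0.00, -1.24, -4.07, -0.057, 0.00, -1.01, -4.14, -0.057, 0.00, -0.77, -4.19, -0.057, 0.00, -0.53, -4.22, -0.057, 0.00, -0.29, -4.25, -0.057, -0.00, -1.44, -3.79, -0.073, -0.00, -1.16, -3.89, -0.073, -0.00, -0.88, -3.96, -0.073, -0.00, -0.59, -4.02, -0.073
-0.00, -0.29, -4.05, -0.073, -0.00, 0.00, -4.06, -0.073, -0.00, -1.59, -3.37, -0.067, -0.00, -1.36, -3.47, -0.067, -0.00, -1.13, -3.55, -0.067, -0.00, -0.89, -3.62, -0.067, -0.00, -0.65, -3.67, -0.067, -0.00, -0.40, -3.71, -0.067, 1.25, -1.91, -3.85, -0.000, 1.25, -1.91, -3.85, -0.000, 1.25, -1.91, -3.85, -0.000, 1.25, -1.91, -3.85, -0.000
```

Request:
{"method": "jog_arm", "body": {"moves": [0, -1.9, -3.8, -0.057, 0, -1.7, -3.9, -0.057, 0, -1.5, -4.0, -0.057, 0, -1.2, -4.1, -0.057, 0, -1.0, -4.1, -0.057, 0, -0.8, -4.2, -0.057, 0, -0.5, -4.2, -0.057, 0, -0.3, -4.25, -0.057, 0, -1.4, -3.8, -0.073, 0, -1.2, -3.9, -0.073, 0, -0.9, -4.0, -0.073, 0, -0.6, -4.0, -0.073], "claw": 1, "force": 40}}

```text
clock: 1.3
ee_pos: [531.5, -164.9, 222.4]
orientation: [-0.39, -0.585, -0.397, 0.59]
wrist_force: [0.4, 0.3, 0.1]
grip_width: 0.998
```

Run:
```python
from h import *
plan((550,30,220,-5,4),(423,262,150,8,8))
```

```text
at [ 531.5 -164.9  222.4] jaw -22.4 tilt [-0.0111  0.0051] t 1.3
0.06, -1.43, -4.68, -0.076, 0.06, -1.07, -4.78, -0.076, 0.06, -0.70, -4.84, -0.076, 0.06, -0.33, -4.88, -0.076, 0.88, -1.83, -2.75, -0.028, 0.88, -1.76, -2.80, -0.028, 0.88, -1.68, -2.85, -0.028, 0.88, -1.59, -2.90, -0.028, 0.88, -1.51, -2.94, -0.028, 0.88, -1.43, -2.98, -0.028, 0.88, -1.34, -3.02, -0.028, 0.88, -1.26, -3.06, -0.028
```

Request:
{"method": "jog_arm", "body": {"moves": [0.1, -1.4, -4.7, -0.076, 0.1, -1.1, -4.8, -0.076, 0.1, -0.7, -4.8, -0.076, 0.1, -0.3, -4.9, -0.076, 0.9, -1.8, -2.8, -0.028, 0.9, -1.8, -2.8, -0.028, 0.9, -1.7, -2.8, -0.028, 0.9, -1.6, -2.9, -0.028, 0.9, -1.5, -2.9, -0.028, 0.9, -1.4, -3.0, -0.028, 0.9, -1.3, -3.0, -0.028, 0.9, -1.3, -3.1, -0.028]}}

```text
clock: 2.5
ee_pos: [410.6, 277.3, 145.2]
orientation: [0.535, 0.456, 0.544, -0.458]
wrist_force: [0.2, 0.8, 1.1]
grip_width: 1.0
```

```bash
cat >> h.py <<'E'
def wrect(im,M,z,mask,near):
    "fit board outline at height z in wrist picture; the blob holding the projection of world point near"
    u,v=pix("wrist",near,M)[0].astype(int); n,l=cv2.connectedComponents(mask.astype(np.uint8))
    k=l[np.clip(v,0,419),np.clip(u,0,559)]; print("seed",u,v,"label",k)
    c=max(cv2.findContours((l==k).astype(np.uint8),cv2.RETR_EXTERNAL,cv2.CHAIN_APPROX_NONE)[0],key=cv2.contourArea)[:,0]
    P=world("wrist",c,z,M)[:,:2].astype(np.float32); r=cv2.minAreaRect(P); b=cv2.boxPoints(r)
    e=b[1]-b[0]; g=b[2]-b[1]; q=e if np.hypot(*e)>np.hypot(*g) else g
    print("px range",c.min(0),c.max(0),"ctr",np.round(r[0],1),"size",np.round(sorted(r[1]),1),"ang",round(np.degrees(np.arctan2(q[1],q[0]))%180,1))
def wood(im):
    h=cv2.cvtColor(im,cv2.COLOR_BGR2HSV); return (h[...,0]<25)&(h[...,1]>80)&(h[...,2]>60)
E
python3 - <<'E'
from h import *
M=T(); im=viewer.get_image("wrist"); cv2.imwrite("pics/w1.png",im); plan((423,262,150,8,1))
wrect(im,M,14,wood(im),[423,262,14])
E
```

```text
at [405.5 283.  144.2] jaw 10.0 tilt [-0.015   0.0091] t 2.55
-0.58, 1.36, 2.37, 0.034
seed 291 219 label 2
px range [263 130] [325 295] ctr [423.1 261.8] size [ 54.6 169.1] ang 98.1
```

View pics/w1.png

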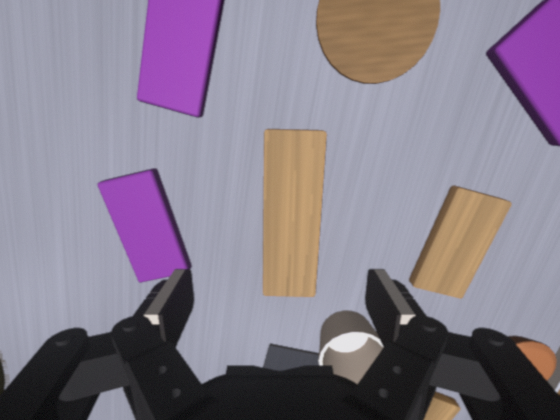

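```bash
python3 - <<'E'
s=open("h.py").read()
i=s.index("def plan"); j=s.index("def wrect")
s=s[:i]+'''def plan(*wps):
    "wps: (x,y,z,jawdeg,rows); prints rows from the measured pose"
    M=T(); p=M[:3,3].copy(); a=yaw(M); A=M[:3,:3]; print("at",p.round(1),"jaw",round(a,1),"tilt",A[:2,0].round(4),"t",round(st()["clock"],2),"F",np.round(st()["wrist_force"],1),"grip",round(st()["grip_width"],3)); out=[]
    for x,y,z,j,n in wps:
        d=(np.array([x,y,z])-p)/n; da=((j-a+180)%360-180)/n
        for i in range(n):
            out.append([*(A.T@d/10),-np.radians(da)]); p=p+d; a+=da; A=A@R.from_euler("x",-da,degrees=True).as_matrix()
    for k in range(0,len(out),12): print(", ".join(f"{v:.2f}" if i%4<3 else f"{v:.3f}" for i,v in enumerate(np.array(out[k:k+12]).ravel())))
'''+s[j:]
open("h.py","w").write(s)
E
python3 -c "
from h import *
plan((423,262,100,8.1,3),(423,262,40,8.1,3))"
```

```text
at [405.5 283.  144.2] jaw 10.0 tilt [-0.015   0.0091] t 2.55 F [-4.2  3.1 -0.5] grip 1.0
1.46, 0.47, 0.81, 0.011, 1.46, 0.48, 0.80, 0.011, 1.46, 0.49, 0.80, 0.011, 2.00, 0.03, 0.02, -0.000, 2.00, 0.03, 0.02, -0.000, 2.00, 0.03, 0.02, -0.000
```

Request:
{"method": "jog_arm", "body": {"moves": [1.5, 0.5, 0.8, 0.011, 1.5, 0.5, 0.8, 0.011, 1.5, 0.5, 0.8, 0.011, 2, 0, 0, 0, 2, 0, 0, 0, 2, 0, 0, 0, 0, 0, 0, 0, 0, 0, 0, 0]}}

```text
clock: 3.35
ee_pos: [424.2, 257.0, 30.1]
orientation: [0.526, 0.463, 0.539, -0.468]
wrist_force: [0.3, 0.1, -0.9]
grip_width: 1.002
```

```bash
python3 -c "
from h import *
plan((423,262,0,8.1,4))"
```

```text
at [424.2 257.   30.1] jaw 7.7 tilt [-0.0189  0.006 ] t 3.35 F [ 0.3  0.1 -0.9] grip 1.002
0.75, 0.00, -0.12, -0.002, 0.75, 0.00, -0.12, -0.002, 0.75, 0.00, -0.12, -0.002, 0.75, 0.00, -0.12, -0.002
```

Request:
{"method": "jog_arm", "body": {"moves": [0.8, 0, -0.12, -0.002, 0.7, 0, -0.12, -0.002, 0.6, 0, -0.12, -0.002, 0.6, 0, -0.12, 0, 0, 0, 0, 0, 0, 0, 0, 0]}}

```text
clock: 3.95
ee_pos: [425.3, 262.5, 3.0]
orientation: [0.528, 0.463, 0.539, -0.466]
wrist_force: [-0.8, -0.6, 0.2]
grip_width: 0.997
```

```bash
python3 -c "
from h import *
plan((423,262,0,8.1,1))"
```

```text
at [425.3 262.5   3. ] jaw 8.0 tilt [-0.0148  0.0072] t 3.95 F [-0.8 -0.6  0.2] grip 0.997
0.31, -0.23, 0.02, -0.002
```

Request:
{"method": "jog_arm", "body": {"moves": [0.3, -0.2, 0, 0, 0, 0, 0, 0, 0, 0, 0, 0, 0, 0, 0, 0, 0, 0, 0, 0, 0, 0, 0, 0], "claw": 0, "force": 40}}

```text
clock: 4.55
ee_pos: [423.6, 262.6, 0.6]
orientation: [0.528, 0.463, 0.539, -0.465]
wrist_force: [0.0, -0.1, 0.2]
grip_width: 0.646
```

```bash
python3 -c "
from h import *
plan((423,262,70,8.1,4))"
```

```text
at [423.6 262.6   0.6] jaw 8.0 tilt [-0.0132  0.0077] t 4.55 F [ 0.  -0.1  0.2] grip 0.646
-1.73, -0.04, -0.00, -0.001, -1.73, -0.04, -0.00, -0.001, -1.73, -0.04, -0.00, -0.001, -1.73, -0.04, -0.00, -0.001
```

Request:
{"method": "jog_arm", "body": {"moves": [-1.0, 0, 0, 0, -1.7, 0, 0, 0, -2, 0, 0, 0, -2, 0, 0, 0, -0.5, 0, 0, 0, 0, 0, 0, 0]}}

```text
clock: 5.15
ee_pos: [423.3, 261.4, 76.1]
orientation: [0.528, 0.462, 0.539, -0.466]
wrist_force: [-0.2, -0.4, -2.0]
grip_width: 0.644
```

```bash
python3 -c "
from h import *
plan((458,7.3,75,-3.8,9))"
```

```text
at [423.3 261.4  76.1] jaw 8.0 tilt [-0.0155  0.0064] t 5.15 F [-0.2 -0.4 -2. ] grip 0.644
-0.01, -0.01, 2.85, 0.023, -0.01, 0.05, 2.85, 0.023, -0.01, 0.12, 2.85, 0.023, -0.01, 0.18, 2.84, 0.023, -0.01, 0.25, 2.84, 0.023, -0.01, 0.31, 2.83, 0.023, -0.01, 0.38, 2.82, 0.023, -0.01, 0.44, 2.81, 0.023, -0.01, 0.51, 2.80, 0.023
```

Request:
{"method": "jog_arm", "body": {"moves": [0, 0, 1.5, 0.023, 0, 0, 2.8, 0.023, 0, 0.1, 3, 0.023, 0, 0.2, 3, 0.023, 0, 0.2, 3, 0.023, 0, 0.3, 3, 0.023, 0, 0.4, 2.8, 0.023, 0, 0.5, 2.2, 0.023, 0, 0.5, 1.5, 0.02, 0, 0.2, 1, 0, 0, 0, 0, 0, 0, 0, 0, 0]}}

```text
clock: 6.35
ee_pos: [449.9, 6.0, 65.1]
orientation: [-0.47, -0.513, -0.488, 0.527]
wrist_force: [-0.8, 0.8, -1.0]
grip_width: 0.647
```

Run:
```python
from h import *
plan((458,7.3,75,-3.8,2),(458,7.3,28,-3.8,4))
M=T(); im=viewer.get_image("wrist"); cv2.imwrite("pics/w2.png",im)
print(pix("wrist",[458,7.3,75],M))
```

```text
at [449.9   6.   65.1] jaw -4.7 tilt [-0.0316  0.0063] t 6.35 F [-0.8  0.8 -1. ] grip 0.647
-0.51, 0.38, -0.10, -0.008, -0.51, 0.38, -0.10, -0.008, 1.17, 0.04, 0.00, -0.000, 1.17, 0.04, 0.00, -0.000, 1.17, 0.04, 0.00, -0.000, 1.17, 0.04, 0.00, -0.000
[[296.64528904 277.12050381]]
```

View pics/w2.png

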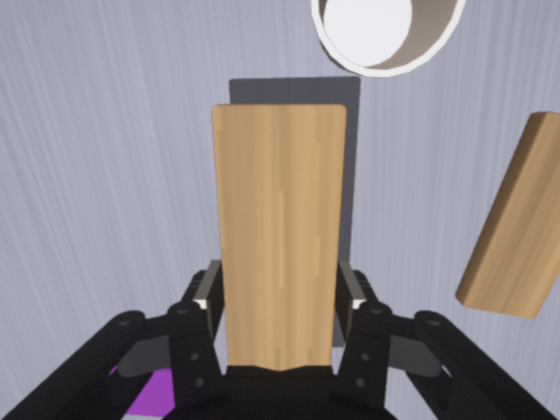

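Request:
{"method": "jog_arm", "body": {"moves": [0, 0.4, -0.1, -0.004, 0.5, 0.4, -0.1, -0.004, 1, 0.1, 0, -0.004, 1, 0, 0, -0.004, 0.6, 0, 0, 0, 0.4, 0, 0, 0, 0, 0, 0, 0, 0, 0, 0, 0]}}

```text
clock: 7.2
ee_pos: [457.7, 12.0, 25.8]
orientation: [-0.475, -0.507, -0.495, 0.521]
wrist_force: [0.1, 0.3, -1.0]
grip_width: 0.648
```

Run:
```python
from h import *
plan((458,7.3,14,-3.8,4))
M=T(); im=viewer.get_image("wrist"); cv2.imwrite("pics/w3.png",im)
h=cv2.cvtColor(im,cv2.COLOR_BGR2HSV)
# stand far-end corners: dark blob rows
m=(im.max(2)<90)
for v in range(60,200,8): 
    r=np.where(m[v,150:450])[0]+150; print(v,(r.min(),r.max(),len(r)) if len(r) else None,end=" ")
```

```text
at [457.7  12.   25.8] jaw -3.3 tilt [-0.0335  0.0078] t 7.2 F [ 0.1  0.3 -1. ] grip 0.648
0.29, 0.03, 0.12, 0.002, 0.29, 0.03, 0.12, 0.002, 0.29, 0.03, 0.12, 0.002, 0.29, 0.03, 0.12, 0.002
60 None 68 None 76 None 84 None 92 (np.int64(207), np.int64(324), 45) 100 (np.int64(211), np.int64(328), 55) 108 (np.int64(208), np.int64(363), 3) 116 (np.int64(209), np.int64(357), 3) 124 (np.int64(210), np.int64(354), 5) 132 (np.int64(351), np.int64(361), 2) 140 (np.int64(351), np.int64(360), 6) 148 (np.int64(349), np.int64(359), 5) 156 (np.int64(345), np.int64(359), 11) 164 (np.int64(347), np.int64(358), 9) 172 (np.int64(344), np.int64(357), 10) 180 (np.int64(214), np.int64(357), 9) 188 (np.int64(343), np.int64(356), 10) 196 (np.int64(344), np.int64(355), 11)
```

Request:
{"method": "jog_arm", "body": {"moves": [0.3, 0, 0.12, 0, 0.3, 0, 0.12, 0, 0.2, 0, 0.12, 0, 0.2, 0, 0.1, 0, 0.1, 0, 0, 0, 0, 0, 0, 0]}}

```text
clock: 7.85
ee_pos: [457.8, 6.5, 14.7]
orientation: [-0.476, -0.508, -0.494, 0.521]
wrist_force: [0.3, 0.3, -1.5]
grip_width: 0.638
```

Run:
```python
from h import *
plan((458,7.3,13,-3.8,1))
```

```text
at [457.8   6.5  14.7] jaw -3.4 tilt [-0.0313  0.007 ] t 7.85 F [ 0.3  0.3 -1.5] grip 0.638
0.17, 0.02, -0.08, 0.008
```

Request:
{"method": "jog_arm", "body": {"moves": [0.12, 0, -0.05, 0.006, 0.1, 0, 0, 0, 0, 0, 0, 0]}}

```text
clock: 8.15
ee_pos: [458.1, 7.1, 13.2]
orientation: [-0.474, -0.51, -0.493, 0.522]
wrist_force: [-0.8, -0.7, -0.8]
grip_width: 0.641
```

Request:
{"method": "jog_arm", "body": {"moves": [0.1, 0, 0, 0, 0, 0, 0, 0]}}

```text
clock: 8.35
ee_pos: [458.4, 7.2, 13.3]
orientation: [-0.474, -0.509, -0.492, 0.522]
wrist_force: [-0.2, -0.2, -0.1]
grip_width: 0.644
```

Request:
{"method": "jog_arm", "body": {"moves": [0, 0, 0, 0, 0, 0, 0, 0, 0, 0, 0, 0, 0, 0, 0, 0, -0.5, 0, 0, 0, -1.5, 0, 0, 0, -3, 0, 0, 0, -3, 0, 0, 0, -3, 0, 0, 0, -2, 0, 0, 0, 0, 0, 0, 0], "claw": 1}}

```text
clock: 9.45
ee_pos: [462.2, 7.1, 148.8]
orientation: [-0.474, -0.509, -0.493, 0.522]
wrist_force: [0.5, 0.3, -0.8]
grip_width: 1.002
```

Run:
```python
from h import *
plan((620,0,120,-14.8,6))
M=T(); im=viewer.get_image("wrist"); cv2.imwrite("pics/w4.png",im)
wrect(im,M,28,wood(im),[458,7,28])
im=viewer.get_image("top"); cv2.imwrite("pics/t4.png",im)
```

```text
at [462.2   7.1 148.8] jaw -3.6 tilt [-0.0314  0.0073] t 9.45 F [ 0.5  0.3 -0.8] grip 1.002
0.40, 2.65, -0.05, 0.032, 0.40, 2.64, -0.13, 0.032, 0.40, 2.64, -0.22, 0.032, 0.40, 2.63, -0.30, 0.032, 0.40, 2.62, -0.39, 0.032, 0.40, 2.60, -0.47, 0.032
seed 279 205 label 2
px range [247 109] [312 286] ctr [457.7   6.7] size [ 55.4 168.8] ang 86.5
```

View pics/w4.png

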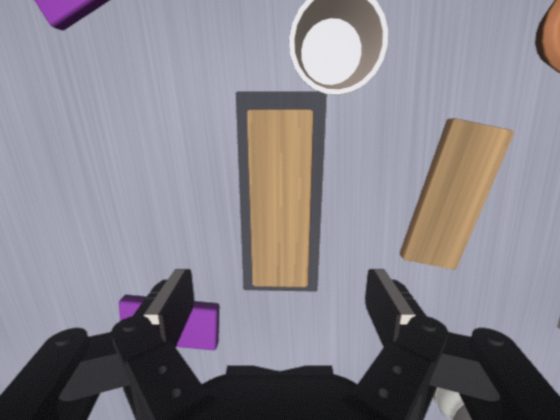

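Run:
```python
from h import *
M=T()
P=world("wrist",[[237,92],[326,93],[317.5,290.5],[243.5,290.5]],12,M)[:,:2];print(P.round(1),P.mean(0),np.linalg.norm(np.diff(P,axis=0),axis=1))
P=world("wrist",[[248,109.5],[313,110],[309,286.5],[252.5,286.5]],28,M)[:,:2];print(P.round(1),P.mean(0),np.linalg.norm(np.diff(P,axis=0),axis=1))
```

```text
[[424.2 107.4]
 [500.6 101.6]
 [488.8 -92.8]
 [410.1 -89.6]] [455.92301619   6.64002049] [ 76.66549926 194.70492679  78.7412734 ]
[[434.5  92.2]
 [488.   88.4]
 [479.4 -77.5]
 [423.  -75.2]] [456.22464988   6.94188665] [ 53.66201183 166.11728071  56.38303652]
```

The long board lies centred on the stand, at (457.7, 6.7) against (456–458, 7), angle 86.5°. Next is the medium board.

Request:
{"method": "jog_arm", "body": {"moves": [0, 1.5, 0, 0.032, 0.3, 2.6, -0.1, 0.032, 0.4, 2.8, -0.2, 0.032, 0.4, 2.8, -0.3, 0.032, 0.4, 2.6, -0.4, 0.032, 0.4, 1.8, -0.4, 0.032, 0.4, 1, -0.2, 0, 0, 0, 0, 0, 0, 0, 0, 0]}}

```text
clock: 10.45
ee_pos: [606.2, -0.7, 99.9]
orientation: [-0.415, -0.545, -0.446, 0.576]
wrist_force: [0.1, -0.2, 0.1]
grip_width: 0.997
```

Run:
```python
from h import *
M=T(); im=viewer.get_image("wrist"); cv2.imwrite("pics/w5.png",im)
wrect(im,M,14,wood(im),[622.4,0.5,14])
plan((622.4,0.5,30,-14.8,6))
```

```text
seed 306 210 label 3
px range [271 120] [346 287] ctr [622.1   0. ] size [ 54.7 139.3] ang 75.4
at [606.   -0.8  99.9] jaw -15.0 tilt [-0.0608  0.0085] t 10.5 F [ 0.1  0.3 -0.5] grip 0.997
1.15, 0.33, -0.10, -0.000, 1.15, 0.33, -0.10, -0.000, 1.15, 0.33, -0.10, -0.000, 1.15, 0.33, -0.10, -0.000, 1.15, 0.33, -0.10, -0.000, 1.15, 0.33, -0.10, -0.000
```

Request:
{"method": "jog_arm", "body": {"moves": [0, -4, 0, 0, 0, -4, 0, 0, 0, 0, 0, 0, 0, 0, 0, 0]}}

```text
clock: 10.9
ee_pos: [523.0, 19.8, 104.1]
orientation: [-0.415, -0.544, -0.446, 0.577]
wrist_force: [1.5, 0.1, 0.1]
grip_width: 1.002
```

Run:
```python
from h import *
plan((622.4,0.5,90,-14.8,9))
```

```text
at [523.   19.8 104.1] jaw -14.9 tilt [-0.0632  0.0064] t 10.9 F [1.5 0.1 0.1] grip 1.002
0.08, 1.13, -0.08, -0.000, 0.08, 1.13, -0.08, -0.000, 0.08, 1.13, -0.08, -0.000, 0.08, 1.13, -0.08, -0.000, 0.08, 1.13, -0.08, -0.000, 0.08, 1.13, -0.08, -0.000, 0.08, 1.13, -0.08, -0.000, 0.08, 1.13, -0.08, -0.000, 0.08, 1.13, -0.08, -0.000
```

Request:
{"method": "jog_arm", "body": {"moves": [0, 0.7, 0, 0, 0, 1.2, 0, 0, 0, 1.2, -0.1, 0, 0.1, 1.2, -0.1, 0, 0.1, 1.2, -0.1, 0, 0.1, 1.2, -0.1, 0, 0.1, 1.2, -0.1, 0, 0.1, 1, -0.1, 0, 0.1, 0.7, -0.1, 0, 0, 0, 0, 0]}}

```text
clock: 11.9
ee_pos: [635.0, -5.7, 90.9]
orientation: [-0.414, -0.549, -0.442, 0.576]
wrist_force: [0.2, -0.2, -0.2]
grip_width: 0.997
```

Run:
```python
from h import *
plan((622.4,0.5,30,-14.8,6)); print(np.round(st()["q"],3))
```

```text
at [635.   -5.7  90.9] jaw -15.4 tilt [-0.0548  0.0076] t 11.9 F [ 0.2 -0.2 -0.2] grip 0.997
1.03, -0.17, -0.05, -0.002, 1.03, -0.17, -0.05, -0.002, 1.03, -0.17, -0.05, -0.002, 1.03, -0.17, -0.05, -0.002, 1.03, -0.17, -0.05, -0.002, 1.03, -0.17, -0.05, -0.002
[ 0.41   0.493 -0.573  1.582  0.263  1.204 -0.486]
```

Request:
{"method": "jog_arm", "body": {"moves": [0.6, -0.2, -0.1, 0, 1.2, -0.2, -0.1, 0, 1.2, -0.2, -0.05, -0.002, 1.1, -0.2, -0.05, 0, 0.8, -0.17, 0, 0, 0.4, 0, 0, 0, 0, 0, 0, 0]}}

```text
clock: 12.6
ee_pos: [619.6, 1.3, 32.6]
orientation: [-0.415, -0.547, -0.444, 0.576]
wrist_force: [0.2, -0.2, -1.1]
grip_width: 0.999
```

Run:
```python
from h import *
plan((622.3,0.2,1,-14.7,5))
```

```text
at [619.6   1.3  32.6] jaw -15.2 tilt [-0.0587  0.0073] t 12.6 F [ 0.2 -0.2 -1.1] grip 0.999
0.63, 0.09, 0.00, -0.002, 0.63, 0.09, 0.00, -0.002, 0.63, 0.09, 0.00, -0.002, 0.63, 0.09, 0.00, -0.002, 0.63, 0.09, 0.00, -0.002
```

Request:
{"method": "jog_arm", "body": {"moves": [0.7, 0.08, 0, -0.002, 0.7, 0.08, 0, -0.002, 0.6, 0.08, 0, -0.002, 0.5, 0.08, 0, -0.002, 0.3, 0, 0, 0, 0, 0, 0, 0]}}

```text
clock: 13.2
ee_pos: [622.4, 0.3, 2.7]
orientation: [-0.417, -0.545, -0.446, 0.574]
wrist_force: [-0.5, -0.7, -0.1]
grip_width: 1.002
```

Run:
```python
from h import *
plan((622.3,0.2,1,-14.7,1))
```

```text
at [6.224e+02 3.000e-01 2.700e+00] jaw -14.8 tilt [-0.0567  0.0072] t 13.2 F [-0.5 -0.7 -0.1] grip 1.002
0.18, 0.00, 0.01, -0.001
```

Request:
{"method": "jog_arm", "body": {"moves": [0.15, 0, 0, 0, 0, 0, 0, 0, 0, 0, 0, 0, 0, 0, 0, 0, 0, 0, 0, 0, 0, 0, 0, 0], "claw": 0, "force": 40}}

```text
clock: 13.8
ee_pos: [622.9, 0.3, 1.9]
orientation: [-0.418, -0.546, -0.445, 0.574]
wrist_force: [0.2, 0.1, -1.9]
grip_width: 0.645
```

Run:
```python
from h import *
plan((622.3,0.2,80,-14.7,6))
```

```text
at [6.229e+02 3.000e-01 1.900e+00] jaw -14.8 tilt [-0.0554  0.007 ] t 13.8 F [ 0.2  0.1 -1.9] grip 0.645
-1.30, -0.08, 0.01, -0.000, -1.30, -0.08, 0.01, -0.000, -1.30, -0.08, 0.01, -0.000, -1.30, -0.08, 0.01, -0.000, -1.30, -0.08, 0.01, -0.000, -1.30, -0.08, 0.01, -0.000
```

Request:
{"method": "jog_arm", "body": {"moves": [-0.8, 0, 0, 0, -1.4, 0, 0, 0, -1.8, 0, 0, 0, -1.8, 0, 0, 0, -1, 0, 0, 0, -0.4, 0, 0, 0, 0, 0, 0, 0]}}

```text
clock: 14.5
ee_pos: [627.7, 0.1, 80.8]
orientation: [-0.418, -0.546, -0.445, 0.573]
wrist_force: [0.6, 0.3, -1.8]
grip_width: 0.644
```

Run:
```python
from h import *
plan((540,3,78,-3.5,5),(457.5,6.8,75,-3.5,5))
M=T(); im=viewer.get_image("wrist"); cv2.imwrite("pics/w6.png",im)
p=M[:3,3]; 
# board far end edge in tool frame: predicted top far corners
A=M[:3,:3]; 
for lx in (70,): 
    for ly in (-28,28): print(pix("wrist",(p+A@np.array([-14,ly,-lx]))[None],M).round(1))
m=wood(im)
for v in range(60,260,12):
    r=np.where(m[v,200:400])[0]+200; print(v,(r.min(),r.max()) if len(r) else None,end=" ")
```

```text
at [6.277e+02 1.000e-01 8.080e+01] jaw -14.7 tilt [-0.0533  0.007 ] t 14.5 F [ 0.6  0.3 -1.8] grip 0.644
0.15, -1.71, 0.39, -0.039, 0.15, -1.72, 0.32, -0.039, 0.15, -1.73, 0.25, -0.039, 0.15, -1.74, 0.19, -0.039, 0.15, -1.75, 0.12, -0.039, 0.15, -1.65, 0.02, -0.000, 0.15, -1.65, 0.02, -0.000, 0.15, -1.65, 0.02, -0.000, 0.15, -1.65, 0.02, -0.000, 0.15, -1.65, 0.02, -0.000
[[215.  138.6]]
[[348.7 138.6]]
60 None 72 None 84 None 96 None 108 None 120 None 132 None 144 (np.int64(216), np.int64(342)) 156 (np.int64(216), np.int64(343)) 168 (np.int64(217), np.int64(342)) 180 (np.int64(218), np.int64(341)) 192 (np.int64(219), np.int64(340)) 204 (np.int64(220), np.int64(339)) 216 (np.int64(220), np.int64(339)) 228 (np.int64(221), np.int64(338)) 240 (np.int64(222), np.int64(337)) 252 (np.int64(223), np.int64(336))
```

Request:
{"method": "jog_arm", "body": {"moves": [0, -1, 0.2, -0.039, 0, -1.7, 0.3, -0.039, 0, -1.8, 0.25, -0.039, 0, -1.8, 0.2, -0.039, 0, -1.8, 0.1, -0.039, 0, -1.8, 0, 0, 0, -1.7, 0, 0, 0, -1.5, 0, 0, 0, -1.0, 0, 0, 0, -0.5, 0, 0, 0, 0, 0, 0, 0, 0, 0, 0]}}

```text
clock: 15.75
ee_pos: [469.2, 6.7, 80.4]
orientation: [-0.467, -0.498, -0.505, 0.528]
wrist_force: [0.2, -0.0, -2.3]
grip_width: 0.64
```

Run:
```python
from h import *
plan((457.5,6.8,45,-3.5,5))
```

```text
at [469.2   6.7  80.4] jaw -3.1 tilt [-0.0685  0.0089] t 15.75 F [ 0.2 -0.  -2.3] grip 0.64
0.72, -0.19, 0.01, 0.002, 0.72, -0.19, 0.02, 0.002, 0.72, -0.19, 0.02, 0.002, 0.72, -0.19, 0.02, 0.002, 0.72, -0.19, 0.02, 0.002
```

Request:
{"method": "jog_arm", "body": {"moves": [0.4, -0.2, 0, 0.002, 0.7, -0.2, 0, 0.002, 0.8, -0.2, 0, 0.002, 0.7, -0.2, 0, 0.001, 0.5, -0.15, 0, 0, 0.2, 0, 0, 0, 0, 0, 0, 0]}}

```text
clock: 16.45
ee_pos: [457.3, 8.1, 44.2]
orientation: [-0.465, -0.499, -0.504, 0.53]
wrist_force: [0.6, 0.1, -2.9]
grip_width: 0.645
```

Run:
```python
from h import *
plan((457.5,6.8,34,-3.5,4))
```

```text
at [457.3   8.1  44.2] jaw -3.5 tilt [-0.0696  0.0109] t 16.45 F [ 0.6  0.1 -2.9] grip 0.645
0.25, 0.02, 0.03, 0.000, 0.25, 0.02, 0.03, 0.000, 0.25, 0.02, 0.03, 0.000, 0.25, 0.02, 0.03, 0.000
```

Request:
{"method": "jog_arm", "body": {"moves": [0.3, 0.02, 0.03, 0, 0.25, 0.02, 0.03, 0, 0.25, 0.02, 0.03, 0, 0.2, 0.02, 0, 0, 0, 0, 0, 0, 0, 0, 0, 0]}}

```text
clock: 17.05
ee_pos: [458.3, 7.1, 33.9]
orientation: [-0.465, -0.5, -0.503, 0.53]
wrist_force: [-0.2, -0.3, -1.6]
grip_width: 0.639
```

Run:
```python
from h import *
plan((457.5,6.8,31,-3.5,2))
```

```text
at [458.3   7.1  33.9] jaw -3.5 tilt [-0.0679  0.0108] t 17.05 F [-0.2 -0.3 -1.6] grip 0.639
0.15, -0.03, 0.02, -0.000, 0.15, -0.03, 0.02, -0.000
```

Request:
{"method": "jog_arm", "body": {"moves": [0.12, -0.03, 0.02, 0, 0.1, -0.03, 0, 0, 0, 0, 0, 0]}}

```text
clock: 17.35
ee_pos: [457.7, 7.0, 31.8]
orientation: [-0.465, -0.5, -0.503, 0.53]
wrist_force: [-0.1, 0.7, -1.0]
grip_width: 0.646
```

Request:
{"method": "jog_arm", "body": {"moves": [0.08, 0, 0, 0, 0.05, 0, 0, 0, 0, 0, 0, 0]}}

```text
clock: 17.65
ee_pos: [457.7, 7.0, 30.6]
orientation: [-0.465, -0.5, -0.503, 0.53]
wrist_force: [-0.5, -0.0, -0.3]
grip_width: 0.642
```

Request:
{"method": "jog_arm", "body": {"moves": [0, 0, 0, 0, 0, 0, 0, 0, 0, 0, 0, 0, 0, 0, 0, 0, -0.5, 0, 0, 0, -1.5, 0, 0, 0, -2.5, -0.1, 0, 0, -3, -0.2, 0, 0, -2.5, -0.2, 0, 0, -1, 0, 0, 0, 0, 0, 0, 0], "claw": 1}}

```text
clock: 18.75
ee_pos: [460.1, 6.5, 145.9]
orientation: [-0.465, -0.5, -0.504, 0.529]
wrist_force: [-0.3, 0.8, -0.5]
grip_width: 1.005
```

Run:
```python
from h import *
plan((592.3,263.2,140,-5.4,10))
M=T(); im=viewer.get_image("wrist"); cv2.imwrite("pics/w7.png",im)
wrect(im,M,44,wood(im),[457,7,44])
```

```text
at [460.1   6.5 145.9] jaw -3.5 tilt [-0.0675  0.0111] t 18.75 F [-0.3  0.8 -0.5] grip 1.005
-0.00, 1.17, -2.64, 0.003, -0.00, 1.16, -2.65, 0.003, -0.00, 1.15, -2.65, 0.003, -0.00, 1.14, -2.65, 0.003, -0.00, 1.13, -2.66, 0.003, -0.00, 1.12, -2.66, 0.003, -0.00, 1.11, -2.67, 0.003, -0.00, 1.10, -2.67, 0.003, -0.00, 1.09, -2.67, 0.003, -0.00, 1.08, -2.68, 0.003
seed 284 211 label 1
px range [252 109] [321 288] ctr [457.6  11.3] size [ 55.4 158. ] ang 86.4
```

View pics/w7.png

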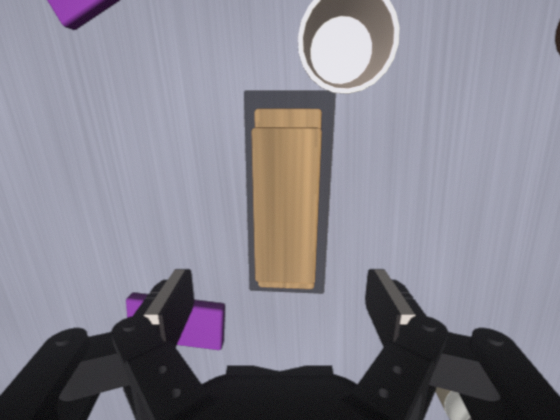

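Run:
```python
from h import *
M=T(); im=cv2.imread("pics/w7.png")
a=np.radians(86.5); u=np.array([np.cos(a),np.sin(a)]); n=np.array([-u[1],u[0]])
for L,z in((170,28),(140,44)):
    c=np.array([457.5,6.8]); print(L,[pix("wrist",np.r_[c+s*L/2*u+t*28*n,z],M)[0].round(1).tolist() for s in(1,-1) for t in(1,-1)])
c=im[95:305,225:345]; b=cv2.resize(np.hstack([c[:60],c[150:]]),None,fx=3,fy=3) if 0 else cv2.resize(c,None,fx=2.8,fy=2.8,interpolation=cv2.INTER_CUBIC); cv2.imwrite("pics/c7.png",b)
```

```text
170 [[253.9, 107.4], [322.2, 107.4], [258.1, 287.3], [314.3, 289.5]]
140 [[251.4, 127.1], [322.7, 127.4], [255.4, 282.6], [315.7, 284.9]]
```

View pics/c7.png

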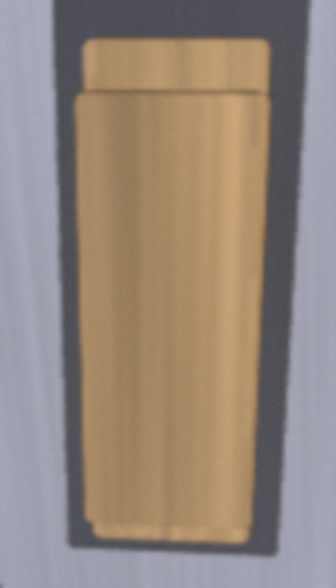

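The medium board lies within about 1 mm of the long board's centre line, with its ends symmetric. Next is the short beech board at (592,263).

Request:
{"method": "jog_arm", "body": {"moves": [0, 0.7, -1.5, 0.003, 0, 1.1, -2.6, 0.003, 0, 1.1, -2.7, 0.003, 0, 1.1, -2.7, 0.003, 0, 1.1, -2.7, 0.003, 0.2, 1.1, -2.7, 0.003, 0.3, 1.1, -2.7, 0.003, 0.3, 1, -2.4, 0.003, 0.3, 0.8, -1.6, 0.003, 0.2, 0.4, -0.8, 0.003, 0, 0, 0, 0, 0, 0, 0, 0]}}

```text
clock: 20.0
ee_pos: [563.0, 226.6, 103.5]
orientation: [-0.449, -0.498, -0.501, 0.547]
wrist_force: [-0.8, -0.2, -0.0]
grip_width: 1.004
```

Run:
```python
from h import *
M=T(); im=viewer.get_image("wrist"); cv2.imwrite("pics/w8.png",im)
wrect(im,M,14,wood(im),[592.3,263.2,14])
plan((592.3,263.2,30,-5.4,9)); print(np.round(st()["q"],3))
```

```text
seed 325 168 label 6
px range [290  94] [367 235] ctr [591.9 262.7] size [ 54.7 108.4] ang 84.6
at [562.9 226.3 103.5] jaw -5.5 tilt [-0.0999  0.0077] t 20.05 F [ 0.2 -1.  -0.6] grip 0.994
0.78, 0.37, -0.44, -0.000, 0.78, 0.37, -0.44, -0.000, 0.78, 0.37, -0.44, -0.000, 0.78, 0.37, -0.44, -0.000, 0.78, 0.37, -0.44, -0.000, 0.78, 0.37, -0.44, -0.000, 0.78, 0.37, -0.44, -0.000, 0.78, 0.37, -0.44, -0.000, 0.78, 0.37, -0.44, -0.000
[ 0.175  0.495 -0.747  1.609  0.287  1.255 -0.721]
```

Request:
{"method": "jog_arm", "body": {"moves": [0, 0.4, -0.5, 0, 0, 0.8, -0.9, 0, 0, 0.8, -0.9, 0, 0, 0.7, -0.8, 0, 0, 0.3, -0.3, 0, 0, 0, 0, 0]}}

```text
clock: 20.65
ee_pos: [600.3, 255.8, 101.6]
orientation: [-0.449, -0.5, -0.498, 0.548]
wrist_force: [-0.2, 0.8, 0.5]
grip_width: 0.998
```

Run:
```python
from h import *
plan((592,263,30,-5.4,9))
```

```text
at [600.3 255.8 101.6] jaw -5.8 tilt [-0.0961  0.0063] t 20.65 F [-0.2  0.8  0.5] grip 0.998
0.80, -0.02, -0.07, -0.001, 0.80, -0.02, -0.07, -0.001, 0.80, -0.02, -0.07, -0.001, 0.80, -0.02, -0.07, -0.001, 0.80, -0.02, -0.07, -0.001, 0.80, -0.02, -0.07, -0.001, 0.80, -0.02, -0.07, -0.001, 0.80, -0.02, -0.07, -0.001, 0.80, -0.02, -0.07, -0.001
```

Request:
{"method": "jog_arm", "body": {"moves": [0, 0, 0, 0.1, 0, 0, 0, 0.1, 0, 0, 0, -0.1, 0, 0, 0, -0.1, 0, 0, 0, 0]}}

```text
clock: 21.15
ee_pos: [599.8, 255.1, 101.7]
orientation: [-0.449, -0.5, -0.497, 0.549]
wrist_force: [1.0, -0.1, -0.2]
grip_width: 0.999
```

Run:
```python
from h import *
plan((592,263,30,-5.4,9))
```

```text
at [599.8 255.1 101.7] jaw -6.0 tilt [-0.097   0.0049] t 21.15 F [ 1.  -0.1 -0.2] grip 0.999
0.80, -0.02, -0.08, -0.001, 0.80, -0.02, -0.08, -0.001, 0.80, -0.02, -0.08, -0.001, 0.80, -0.02, -0.08, -0.001, 0.80, -0.02, -0.08, -0.001, 0.80, -0.02, -0.08, -0.001, 0.80, -0.02, -0.08, -0.001, 0.80, -0.02, -0.08, -0.001, 0.80, -0.02, -0.08, -0.001
```

Request:
{"method": "jog_arm", "body": {"moves": [0.5, 0, -0.1, 0, 0.9, 0, -0.1, -0.003, 0.9, 0, -0.1, -0.003, 0.9, 0, -0.1, -0.003, 0.9, 0, -0.1, 0, 0.9, 0, -0.1, 0, 0.7, 0, -0.1, 0, 0.5, 0, 0, 0, 0.3, 0, 0, 0, 0, 0, 0, 0]}}

```text
clock: 22.15
ee_pos: [592.3, 262.2, 29.5]
orientation: [-0.449, -0.498, -0.498, 0.549]
wrist_force: [-0.1, -0.1, 0.8]
grip_width: 1.004
```

Run:
```python
from h import *
plan((592,262.9,2,-5.4,5))
```

```text
at [592.3 262.2  29.5] jaw -5.8 tilt [-0.0999  0.0035] t 22.15 F [-0.1 -0.1  0.8] grip 1.004
0.55, 0.05, -0.02, -0.001, 0.55, 0.05, -0.02, -0.001, 0.55, 0.05, -0.02, -0.001, 0.55, 0.05, -0.02, -0.001, 0.55, 0.05, -0.02, -0.001
```

Request:
{"method": "jog_arm", "body": {"moves": [0.6, 0.05, 0, -0.002, 0.6, 0.05, 0, -0.002, 0.5, 0.05, 0, -0.002, 0.5, 0.05, 0, 0, 0.2, 0, 0, 0, 0, 0, 0, 0]}}

```text
clock: 22.75
ee_pos: [592.7, 262.1, 4.1]
orientation: [-0.451, -0.498, -0.5, 0.547]
wrist_force: [0.0, 0.0, 1.5]
grip_width: 0.999
```

Run:
```python
from h import *
plan((592,262.9,2,-5.4,1))
```

```text
at [592.7 262.1   4.1] jaw -5.4 tilt [-0.0983  0.0039] t 22.75 F [0.  0.  1.5] grip 0.999
0.22, -0.06, -0.08, -0.001
```

Request:
{"method": "jog_arm", "body": {"moves": [0.2, -0.05, -0.08, 0, 0, 0, 0, 0, 0, 0, 0, 0, 0, 0, 0, 0, 0, 0, 0, 0, 0, 0, 0, 0], "claw": 0, "force": 40}}

```text
clock: 23.35
ee_pos: [592.5, 263.4, 2.8]
orientation: [-0.451, -0.498, -0.5, 0.547]
wrist_force: [-0.1, -0.3, -1.0]
grip_width: 0.642
```

Request:
{"method": "jog_arm", "body": {"moves": [-0.6, 0, 0, 0, -1, 0, 0, 0, -1.2, 0, 0, 0, -1.2, 0, 0, 0, -1.2, 0, 0, 0, -1.2, 0, 0, 0, -1, 0, 0, 0, -0.4, 0, 0, 0, 0, 0, 0, 0]}}

```text
clock: 24.25
ee_pos: [601.8, 263.5, 89.6]
orientation: [-0.451, -0.499, -0.499, 0.546]
wrist_force: [0.3, 0.1, -0.9]
grip_width: 0.642
```

Run:
```python
from h import *
plan((457.5,6.9,90,-3.5,24))
M=T(); im=viewer.get_image("wrist"); cv2.imwrite("pics/w9.png",im)
p=M[:3,3]; A=M[:3,:3]
for ly in (-28,28): print(pix("wrist",(p+A@np.array([-14,ly,-55]))[None],M).round(1))
m=wood(im)
for v in range(140,260,8):
    r=np.where(m[v,200:400])[0]+200; print(v,(r.min(),r.max()) if len(r) else None,end=" ")
c=np.where(m[140:260,280])[0]+140; print("edge row",c.min())
```

```text
at [601.8 263.5  89.6] jaw -5.4 tilt [-0.0937  0.0055] t 24.25 F [ 0.3  0.1 -0.9] grip 0.642
0.05, -0.50, 1.12, -0.001, 0.05, -0.50, 1.12, -0.001, 0.05, -0.50, 1.12, -0.001, 0.05, -0.50, 1.12, -0.001, 0.05, -0.50, 1.12, -0.001, 0.05, -0.50, 1.12, -0.001, 0.05, -0.50, 1.12, -0.001, 0.05, -0.51, 1.12, -0.001, 0.05, -0.51, 1.12, -0.001, 0.05, -0.51, 1.11, -0.001, 0.05, -0.51, 1.11, -0.001, 0.05, -0.51, 1.11, -0.001
0.05, -0.51, 1.11, -0.001, 0.05, -0.52, 1.11, -0.001, 0.05, -0.52, 1.11, -0.001, 0.05, -0.52, 1.11, -0.001, 0.05, -0.52, 1.11, -0.001, 0.05, -0.52, 1.11, -0.001, 0.05, -0.52, 1.11, -0.001, 0.05, -0.53, 1.11, -0.001, 0.05, -0.53, 1.11, -0.001, 0.05, -0.53, 1.11, -0.001, 0.05, -0.53, 1.11, -0.001, 0.05, -0.53, 1.10, -0.001
[[217.4 174.4]]
[[346.3 174.4]]
140 None 148 None 156 None 164 None 172 (np.int64(226), np.int64(326)) 180 (np.int64(219), np.int64(340)) 188 (np.int64(219), np.int64(340)) 196 (np.int64(220), np.int64(340)) 204 (np.int64(220), np.int64(339)) 212 (np.int64(221), np.int64(339)) 220 (np.int64(222), np.int64(338)) 228 (np.int64(222), np.int64(337)) 236 (np.int64(223), np.int64(337)) 244 (np.int64(223), np.int64(336)) 252 (np.int64(224), np.int64(336)) edge row 172
```

View pics/w9.png

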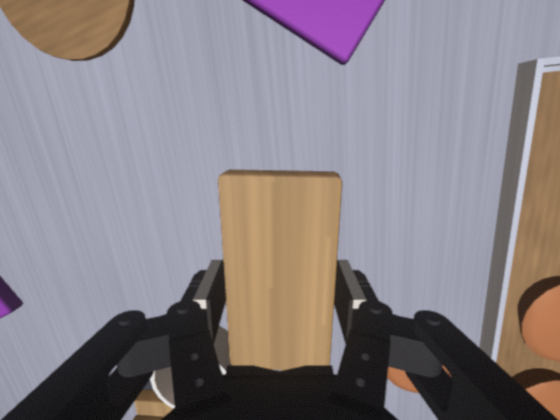

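Request:
{"method": "jog_arm", "body": {"moves": [0, -0.3, 0.6, 0, 0, -0.5, 1.1, 0, 0.05, -0.5, 1.2, 0, 0.05, -0.5, 1.2, 0, 0.05, -0.5, 1.2, 0, 0.05, -0.5, 1.2, 0, 0.05, -0.5, 1.2, 0, 0.05, -0.5, 1.2, 0, 0.05, -0.5, 1.2, 0, 0.05, -0.5, 1.2, 0, 0.05, -0.5, 1.2, 0, 0.05, -0.5, 1.2, 0]}}

```text
clock: 25.5
ee_pos: [522.6, 119.8, 88.1]
orientation: [-0.451, -0.497, -0.499, 0.548]
wrist_force: [-0.5, -0.1, -0.6]
grip_width: 0.644
```

Run:
```python
from h import *
plan((457.5,6.9,88,-3.5,12))
```

```text
at [522.6 119.8  88.1] jaw -5.5 tilt [-0.0985  0.0027] t 25.5 F [-0.5 -0.1 -0.6] grip 0.644
0.05, -0.45, 0.99, -0.003, 0.05, -0.45, 0.99, -0.003, 0.05, -0.45, 0.99, -0.003, 0.05, -0.46, 0.98, -0.003, 0.05, -0.46, 0.98, -0.003, 0.05, -0.46, 0.98, -0.003, 0.05, -0.46, 0.98, -0.003, 0.05, -0.47, 0.98, -0.003, 0.05, -0.47, 0.98, -0.003, 0.05, -0.47, 0.98, -0.003, 0.05, -0.48, 0.97, -0.003, 0.05, -0.48, 0.97, -0.003
```

Request:
{"method": "jog_arm", "body": {"moves": [0, -0.5, 1.1, -0.004, 0, -0.5, 1.1, -0.004, 0, -0.5, 1.1, -0.004, 0, -0.5, 1.1, -0.004, 0, -0.5, 1.1, -0.004, 0, -0.5, 1.1, -0.004, 0, -0.5, 1.1, -0.004, 0, -0.5, 1.0, -0.004, 0, -0.4, 0.8, 0, 0, -0.2, 0.4, 0, 0, 0, 0, 0, 0, 0, 0, 0]}}

```text
clock: 26.7
ee_pos: [463.8, 15.5, 94.2]
orientation: [-0.46, -0.49, -0.508, 0.539]
wrist_force: [0.7, 0.7, -0.8]
grip_width: 0.643
```

Run:
```python
from h import *
plan((457.5,6.9,60,-3.5,6))
```

```text
at [463.8  15.5  94.2] jaw -3.5 tilt [-0.0964  0.0018] t 26.7 F [ 0.7  0.7 -0.8] grip 0.643
0.58, -0.04, 0.15, -0.000, 0.58, -0.04, 0.15, -0.000, 0.58, -0.04, 0.15, -0.000, 0.58, -0.04, 0.15, -0.000, 0.58, -0.04, 0.15, -0.000, 0.58, -0.04, 0.15, -0.000
```

Request:
{"method": "jog_arm", "body": {"moves": [0.4, 0, 0.15, 0, 0.7, -0.05, 0.2, 0, 0.7, -0.05, 0.2, 0, 0.7, -0.05, 0.15, 0, 0.6, 0, 0.1, 0, 0.3, 0, 0, 0, 0, 0, 0, 0]}}

```text
clock: 27.4
ee_pos: [457.8, 8.9, 56.5]
orientation: [-0.46, -0.489, -0.509, 0.538]
wrist_force: [0.6, -0.4, -0.8]
grip_width: 0.639
```

Run:
```python
from h import *
plan((457.5,6.9,51,-3.5,4))
```

```text
at [457.8   8.9  56.5] jaw -3.4 tilt [-0.0981  0.0035] t 27.4 F [ 0.6 -0.4 -0.8] grip 0.639
0.14, 0.01, 0.05, 0.001, 0.14, 0.01, 0.05, 0.001, 0.14, 0.01, 0.05, 0.001, 0.14, 0.01, 0.05, 0.001
```

Request:
{"method": "jog_arm", "body": {"moves": [0.15, 0, 0.05, 0, 0.15, 0, 0.05, 0, 0.15, 0, 0.05, 0, 0.1, 0, 0.05, 0, 0, 0, 0, 0, 0, 0, 0, 0]}}

```text
clock: 28.0
ee_pos: [457.9, 6.9, 51.2]
orientation: [-0.46, -0.49, -0.509, 0.538]
wrist_force: [0.6, 0.3, -0.1]
grip_width: 0.639
```

Request:
{"method": "jog_arm", "body": {"moves": [0.1, 0, 0, 0, 0.1, 0, 0, 0, 0, 0, 0, 0]}}

```text
clock: 28.3
ee_pos: [457.8, 6.9, 49.2]
orientation: [-0.46, -0.49, -0.509, 0.538]
wrist_force: [-0.0, -0.3, -0.6]
grip_width: 0.641
```

Request:
{"method": "jog_arm", "body": {"moves": [0.1, 0, 0, 0, 0.05, 0, 0, 0, 0, 0, 0, 0]}}

```text
clock: 28.6
ee_pos: [457.7, 6.9, 47.6]
orientation: [-0.46, -0.49, -0.509, 0.538]
wrist_force: [-0.2, -0.7, -0.6]
grip_width: 0.642
```

Request:
{"method": "jog_arm", "body": {"moves": [0.1, 0, 0, 0, 0, 0, 0, 0]}}

```text
clock: 28.8
ee_pos: [457.7, 6.9, 46.7]
orientation: [-0.46, -0.49, -0.509, 0.538]
wrist_force: [-1.7, 0.1, 0.4]
grip_width: 0.638
```

Run:
```python
from h import *
plan((457.5,6.9,46,-3.4,1))
```

```text
at [457.7   6.9  46.7] jaw -3.4 tilt [-0.096   0.0032] t 28.8 F [-1.7  0.1  0.4] grip 0.638
0.07, -0.01, 0.00, 0.001
```

Request:
{"method": "jog_arm", "body": {"moves": [0, 0, 0, 0, 0, 0, 0, 0, 0, 0, 0, 0, 0, 0, 0, 0, -0.5, -0.05, 0, 0, -1.2, -0.1, 0, 0, -1.5, -0.15, 0, 0, -2, -0.2, 0, 0, -2, -0.2, 0, 0, -2, -0.2, 0, 0, -1, 0, 0, 0, 0, 0, 0, 0], "claw": 1}}

```text
clock: 30.0
ee_pos: [459.5, 8.0, 158.4]
orientation: [-0.462, -0.49, -0.508, 0.537]
wrist_force: [0.8, -0.3, -0.4]
grip_width: 0.998
```

Run:
```python
from h import *
plan((460,6.9,180,-3.4,1))
M=T(); im=viewer.get_image("wrist"); cv2.imwrite("pics/w10.png",im)
a=np.radians(86.5); u=np.array([np.cos(a),np.sin(a)]); n=np.array([-u[1],u[0]])
for L,z in((170,28),(140,44),(110,60)):
    c=np.array([457.5,6.8]); print(L,[pix("wrist",np.r_[c+s*L/2*u+t*28*n,z],M)[0].round(1).tolist() for s in(1,-1) for t in(1,-1)])
c=im[90:300,225:365]; cv2.imwrite("pics/c10.png",cv2.resize(c,None,fx=2.8,fy=2.8,interpolation=cv2.INTER_CUBIC))
```

```text
at [459.5   8.  158.4] jaw -3.3 tilt [-0.0922  0.0027] t 30.0 F [ 0.8 -0.3 -0.4] grip 0.998
-2.16, -0.15, 0.11, 0.002
170 [[260.2, 107.8], [325.5, 108.0], [262.8, 279.7], [316.7, 282.6]]
140 [[257.6, 126.7], [325.5, 127.3], [260.3, 275.0], [317.8, 277.9]]
110 [[254.8, 147.2], [325.6, 148.3], [257.4, 269.5], [319.1, 272.6]]
```

View pics/c10.png

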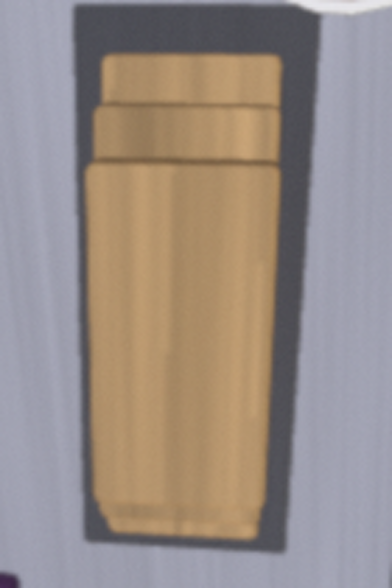

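Viewed crop: the three boards lie concentric and square. The short board's corners are (256,148), (325,148), (259,269) and (320,270), against predicted (255,147), (326,148), (257,270) and (319,273). The pile is done, so the sprayer is next.

Run:
```python
from h import *
f=lambda pts,z: world("top",np.array(pts)/6+[380,180]-0.4,z)[:,:2]
g=f([[240,71],[288,71],[250,323],[298,323]],104); print("grip",g.round(1)); 
ax=(g[0]+g[1]-g[2]-g[3])/2; th=np.arctan2(ax[1],ax[0]); print("grip axis deg",np.degrees(th),"len",np.linalg.norm(ax),"w",np.linalg.norm(g[0]-g[1]))
X=np.array([np.cos(th),np.sin(th)]);Y=np.array([-X[1],X[0]])
tip=(g[0]+g[1])/2; o=tip-135*X; print("origin",o)
b=f([[92,325],[348,325],[92,383],[348,381]],98); print("barrel",b.round(1),"dir",np.degrees(np.arctan2(*(b[0]-b[1])[::-1]))-90)
t=f([[163,150],[182,150],[165,200],[185,200],[170,250],[190,250]],101); print("trig in sprayer", ((t-o)@np.c_[X,Y]).round(1))
n=f([[32,352]],90); print("nozzle tip in sprayer",((n-o)@np.c_[X,Y]).round(1),"expect 0,112")
pb=o+78*X; print("pad",(o+80*X+46*Y).round(1),"gripback",(o+80*X-12*Y).round(1),"mid",(o+80*X+17*Y).round(1))
```

```text
grip [[ 553.8 -320. ]
 [ 553.7 -342.9]
 [ 433.4 -321.2]
 [ 433.3 -343.9]]
grip axis deg 0.5110582445695497 len 120.38277352532498 w 22.869136909840176
origin [ 418.761476   -332.66052978]
barrel [[ 433.1 -247.7]
 [ 432.8 -369.1]
 [ 405.6 -247. ]
 [ 406.2 -368.2]] dir -0.15918952318894242
trig in sprayer [[98.  48.8]
 [97.9 39.8]
 [74.  48.7]
 [73.9 39.2]
 [50.1 47.2]
 [50.  37.7]]
nozzle tip in sprayer [[  3.2 112.3]] expect 0,112
pad [ 498.3 -285.9] gripback [ 498.9 -343.9] mid [ 498.6 -314.9]
```

Run:
```python
from h import *
plan((496.6,-322,150,-89.8,26))
```

```text
at [459.1   8.  157.6] jaw -3.3 tilt [-0.0932  0.0028] t 30.05 F [0.7 1.  0.3] grip 1.0
0.01, 0.22, 1.26, 0.058, 0.01, 0.29, 1.24, 0.058, 0.01, 0.36, 1.23, 0.058, 0.01, 0.43, 1.20, 0.058, 0.01, 0.50, 1.17, 0.058, 0.01, 0.57, 1.14, 0.058, 0.01, 0.63, 1.11, 0.058, 0.01, 0.70, 1.07, 0.058, 0.01, 0.76, 1.03, 0.058, 0.01, 0.82, 0.98, 0.058, 0.01, 0.87, 0.93, 0.058, 0.01, 0.93, 0.88, 0.058
0.01, 0.98, 0.83, 0.058, 0.01, 1.02, 0.77, 0.058, 0.01, 1.06, 0.71, 0.058, 0.01, 1.10, 0.64, 0.058, 0.01, 1.14, 0.58, 0.058, 0.01, 1.17, 0.51, 0.058, 0.01, 1.20, 0.44, 0.058, 0.01, 1.22, 0.37, 0.058, 0.01, 1.24, 0.30, 0.058, 0.01, 1.26, 0.23, 0.058, 0.01, 1.27, 0.15, 0.058, 0.01, 1.28, 0.08, 0.058
0.01, 1.28, 0.01, 0.058, 0.01, 1.28, -0.07, 0.058
```

Request:
{"method": "jog_arm", "body": {"moves": [0, 0.2, 1.2, 0.058, 0, 0.3, 1.2, 0.058, 0, 0.35, 1.2, 0.058, 0, 0.4, 1.2, 0.058, 0, 0.5, 1.2, 0.058, 0, 0.55, 1.1, 0.058, 0, 0.6, 1.1, 0.058, 0, 0.7, 1.1, 0.058, 0, 0.75, 1.0, 0.058, 0, 0.8, 1.0, 0.058, 0, 0.9, 0.9, 0.058, 0, 0.9, 0.9, 0.058]}}

```text
clock: 31.25
ee_pos: [465.8, -144.1, 141.6]
orientation: [-0.254, -0.615, -0.293, 0.687]
wrist_force: [-0.2, -0.0, 0.2]
grip_width: 1.0
```

Run:
```python
from h import *
plan((496.6,-322,150,-89.8,13))
```

```text
at [ 465.8 -144.1  141.6] jaw -44.6 tilt [-0.1155  0.011 ] t 31.25 F [-0.2 -0.   0.2] grip 1.0
-0.11, 1.12, 0.82, 0.061, -0.11, 1.17, 0.75, 0.061, -0.11, 1.21, 0.68, 0.061, -0.11, 1.25, 0.60, 0.061, -0.11, 1.28, 0.53, 0.061, -0.11, 1.31, 0.45, 0.061, -0.11, 1.34, 0.37, 0.061, -0.11, 1.36, 0.28, 0.061, -0.11, 1.37, 0.20, 0.061, -0.11, 1.38, 0.12, 0.061, -0.11, 1.39, 0.03, 0.061, -0.11, 1.39, -0.05, 0.061
-0.11, 1.38, -0.13, 0.061
```

Request:
{"method": "jog_arm", "body": {"moves": [-0.2, 1.1, 0.8, 0.061, -0.2, 1.2, 0.7, 0.061, -0.2, 1.2, 0.6, 0.061, -0.2, 1.2, 0.6, 0.061, -0.2, 1.2, 0.5, 0.061, -0.2, 1.2, 0.4, 0.061, -0.2, 1.2, 0.3, 0.061, -0.2, 1.2, 0.2, 0.061, -0.2, 1.2, 0.2, 0.061, -0.2, 1.2, 0.1, 0.061, -0.1, 1, 0, 0.061, 0, 0.5, 0, 0.05]}}

```text
clock: 32.45
ee_pos: [482.5, -289.1, 139.5]
orientation: [-0.006, -0.655, -0.026, 0.755]
wrist_force: [-0.1, -0.8, 0.5]
grip_width: 0.999
```

Run:
```python
from h import *
plan((496,-322,140,-89.8,3))
```

```text
at [ 482.5 -289.1  139.5] jaw -87.6 tilt [-0.1423  0.0257] t 32.45 F [-0.1 -0.8  0.5] grip 0.999
-0.11, 1.11, -0.39, 0.013, -0.11, 1.11, -0.41, 0.013, -0.11, 1.10, -0.42, 0.013
```

Request:
{"method": "jog_arm", "body": {"moves": [-0.2, 0.8, -0.3, 0.013, -0.1, 0.9, -0.4, 0.013, -0.1, 0.8, -0.4, 0.013, 0, 0.4, -0.1, 0, 0, 0, 0, 0, 0, 0, 0, 0]}}

```text
clock: 33.05
ee_pos: [495.3, -319.7, 136.8]
orientation: [0.009, -0.653, -0.012, 0.757]
wrist_force: [-0.8, 0.7, -0.7]
grip_width: 1.002
```

Run:
```python
from h import *
plan((495.5,-322,120,-89.8,3))
M=T(); im=viewer.get_image("wrist"); cv2.imwrite("pics/w11.png",im)
o=np.array([418.8,-332.7]); X=np.array([1,.004]); Y=np.array([-.004,1])
for x,y,z in((135,-12,104),(135,12,104),(80,46,101),(80,38,101),(80,-12,104)): print((x,y,z),pix("wrist",np.r_[o+x*X+y*Y,z],M).round(0))
im=viewer.get_image("top"); cv2.imwrite("pics/t11.png",im)
```

```text
at [ 495.3 -319.7  136.8] jaw -89.8 tilt [-0.1475  0.0294] t 33.05 F [-0.8  0.7 -0.7] grip 1.002
0.55, 0.09, -0.09, -0.000, 0.55, 0.09, -0.09, -0.000, 0.55, 0.09, -0.09, -0.000
(135, -12, 104) [[326. 145.]]
(135, 12, 104) [[282. 145.]]
(80, 46, 101) [[229. 229.]]
(80, 38, 101) [[241. 229.]]
(80, -12, 104) [[320. 233.]]
```

View pics/w11.png

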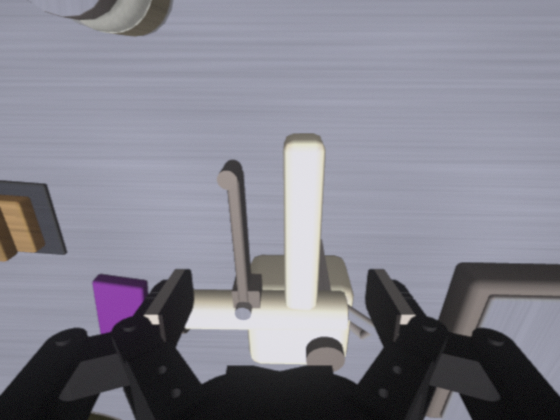

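Run:
```python
from h import *
plan((496,-322.5,69,-89.8,7))
```

```text
at [ 495.3 -319.6  136.9] jaw -89.8 tilt [-0.1474  0.0291] t 33.15 F [ 0.2 -0.   0.5] grip 1.003
0.96, 0.07, -0.15, -0.000, 0.96, 0.07, -0.15, -0.000, 0.96, 0.07, -0.15, -0.000, 0.96, 0.07, -0.15, -0.000, 0.96, 0.07, -0.15, -0.000, 0.96, 0.07, -0.15, -0.000, 0.96, 0.07, -0.15, -0.000
```

Request:
{"method": "jog_arm", "body": {"moves": [0.5, 0.07, -0.1, 0, 0.9, 0.07, -0.15, 0, 0.9, 0.07, -0.15, 0, 0.9, 0.07, -0.15, 0, 0.9, 0.07, -0.15, 0, 0.8, 0.07, -0.15, 0, 0.6, 0.05, -0.1, 0, 0.3, 0, 0, 0, 0, 0, 0, 0, 0, 0, 0, 0]}}

```text
clock: 34.15
ee_pos: [495.4, -321.4, 71.8]
orientation: [0.009, -0.652, -0.013, 0.758]
wrist_force: [-0.1, 0.4, -0.1]
grip_width: 1.003
```

Run:
```python
from h import *
plan((496,-323,69,-89.8,2))
```

```text
at [ 495.4 -321.4   71.8] jaw -89.8 tilt [-0.1493  0.0303] t 34.15 F [-0.1  0.4 -0.1] grip 1.003
0.13, 0.09, -0.05, 0.000, 0.13, 0.09, -0.05, 0.000
```

Request:
{"method": "jog_arm", "body": {"moves": [0.1, 0.09, 0, 0, 0, 0.05, 0, 0]}}

```text
clock: 34.35
ee_pos: [495.7, -323.0, 71.4]
orientation: [0.008, -0.653, -0.013, 0.758]
wrist_force: [-0.6, 0.1, 0.6]
grip_width: 1.001
```

Request:
{"method": "jog_arm", "body": {"moves": [0, 0, 0, 0, 0, 0, 0, 0, 0, 0, 0, 0, 0, 0, 0, 0, 0, 0, 0, 0, 0, 0, 0, 0], "claw": 0, "force": 30}}

```text
clock: 34.95
ee_pos: [497.3, -323.5, 73.9]
orientation: [0.007, -0.654, -0.012, 0.757]
wrist_force: [1.0, -0.6, 0.6]
grip_width: 0.496
```

Request:
{"method": "jog_arm", "body": {"moves": [0, 0, 0, 0, 0, 0, 0, 0, 0, 0, 0, 0, 0, 0, 0, 0, 0, 0, 0, 0], "force": 60}}

```text
clock: 35.45
ee_pos: [497.4, -323.9, 74.2]
orientation: [0.007, -0.654, -0.012, 0.756]
wrist_force: [0.3, -0.4, 1.1]
grip_width: 0.482
```

Run:
```python
from h import *
plan((496,-323,69,-89.8,2))
M=T(); im=viewer.get_image("wrist"); im2=viewer.get_image("top"); cv2.imwrite("pics/w12.png",im); cv2.imwrite("pics/t12.png",im2)
a=cv2.resize(im[130:350,180:400],(580,580)); b=cv2.resize(im2[180:280,440-95:440+0][:,35:],(0,0),fx=3,fy=3) ; cv2.imwrite("pics/c12.png",a)
```

```text
at [ 497.4 -323.9   74.2] jaw -89.7 tilt [-0.1448  0.0257] t 35.45 F [ 0.3 -0.4  1.1] grip 0.482
0.27, -0.04, 0.03, 0.001, 0.27, -0.04, 0.03, 0.001
```

Run:
```python
from h import *
M=T(); im=cv2.imread("pics/w12.png"); im0=cv2.imread("pics/w11.png")
o=np.array([418.8,-332.7]); 
for a in(0,.12,.19,.25): print(a,[pix("wrist",np.r_[o+[12+s*np.cos(a),42-s*np.sin(a)],101],M)[0].round(0).tolist() for s in(80,90,100)])
h=cv2.cvtColor(im,cv2.COLOR_BGR2HSV)
# brown (R>B) pixels left of the grip
for v in range(100,215,8):
    b=(im[v,:,2].astype(int)-im[v,:,0]>5)&(im[v].max(1)<150); w=(im[v].min(1)>170)
    i=np.where(b[180:420])[0]+180; j=np.where(w[180:420])[0]+180
    print(v,"brown",(i.min(),i.max(),len(i)) if len(i) else None,"white",(j.min(),j.max()) if len(j) else None)
```

```text
0 [[202.0, 280.0], [199.0, 262.0], [196.0, 242.0]]
0.12 [[224.0, 282.0], [225.0, 263.0], [226.0, 244.0]]
0.19 [[236.0, 284.0], [240.0, 266.0], [243.0, 246.0]]
0.25 [[247.0, 286.0], [252.0, 268.0], [257.0, 249.0]]
100 brown None white None
108 brown None white None
116 brown None white None
124 brown None white None
132 brown None white None
140 brown None white None
148 brown None white None
156 brown None white None
164 brown None white None
172 brown (np.int64(281), np.int64(317), 37) white None
180 brown (np.int64(274), np.int64(325), 52) white None
188 brown (np.int64(272), np.int64(328), 10) white None
196 brown (np.int64(270), np.int64(270), 1) white (np.int64(274), np.int64(328))
204 brown None white (np.int64(272), np.int64(329))
212 brown None white (np.int64(272), np.int64(328))
```

Run:
```python
from h import *
im=cv2.imread("pics/w12.png")
for v in (220,228,236,244,250,258,266): print(v,[int(x) for x in im[v,190:280:5].mean(1)], [int(x) for x in (im[v,190:280:5,2].astype(int)-im[v,190:280:5,0])])
```

```text
220 [171, 172, 170, 169, 169, 171, 169, 169, 170, 168, 169, 86, 61, 63, 62, 63, 109, 224] [-17, -18, -19, -18, -18, -17, -18, -16, -17, -18, -17, -6, 3, 2, 3, 2, 11, 10]
228 [165, 166, 165, 164, 164, 163, 166, 165, 165, 166, 164, 59, 59, 62, 62, 61, 102, 223] [-17, -18, -16, -18, -16, -17, -17, -16, -18, -18, -17, 2, 3, 2, 2, 2, 9, 10]
236 [171, 169, 170, 169, 167, 167, 167, 164, 166, 165, 118, 145, 145, 146, 143, 64, 110, 224] [-19, -19, -18, -18, -18, -18, -17, -16, -18, -17, -6, 13, 14, 13, 13, 2, 6, 9]
244 [170, 169, 169, 169, 169, 169, 169, 168, 169, 169, 145, 145, 144, 145, 145, 145, 144, 223] [-17, -17, -16, -17, -18, -17, -18, -17, -17, -18, 12, 12, 13, 14, 14, 13, -6, 10]
250 [173, 174, 172, 171, 171, 171, 170, 170, 168, 169, 154, 144, 143, 144, 144, 143, 156, 222] [-17, -17, -18, -19, -18, -19, -18, -17, -18, -17, 2, 13, 12, 13, 13, 12, -11, 11]
258 [165, 167, 164, 165, 164, 163, 164, 143, 97, 92, 134, 147, 129, 144, 140, 109, 160, 221] [-18, -17, -17, -17, -17, -16, -16, -14, -5, -5, -13, -14, 12, 14, 14, 5, -13, 11]
266 [168, 167, 167, 167, 167, 156, 152, 76, 74, 37, 115, 90, 143, 141, 134, 153, 161, 219] [-18, -18, -17, -17, -17, -15, -16, 3, 3, -1, -11, 1, 13, 13, 12, -15, -14, 14]
```

Image check: the trigger tip is at columns 240–268 (centre ≈255, rows 236–250). The prediction is 257 at 0.25 rad and 196 at rest, so the trigger is fully home. Releasing now.

Request:
{"method": "jog_arm", "body": {"moves": [0, 0, 0, 0, 0, 0, 0, 0, 0, 0, 0, 0, 0, 0, 0, 0, 0, 0, 0, 0, 0, 0, 0, 0], "claw": 1}}

```text
clock: 36.15
ee_pos: [497.4, -318.5, 72.0]
orientation: [0.009, -0.653, -0.016, 0.757]
wrist_force: [0.1, 0.4, -0.9]
grip_width: 1.002
```

Run:
```python
from h import *
plan((496,-320,160,-89.8,9))
```

```text
at [ 497.4 -318.5   72. ] jaw -89.6 tilt [-0.147   0.0339] t 36.15 F [ 0.1  0.4 -0.9] grip 1.002
-0.97, -0.02, 0.16, 0.000, -0.97, -0.02, 0.16, 0.000, -0.97, -0.02, 0.16, 0.000, -0.97, -0.02, 0.16, 0.000, -0.97, -0.02, 0.16, 0.000, -0.97, -0.02, 0.16, 0.000, -0.97, -0.02, 0.16, 0.000, -0.97, -0.02, 0.16, 0.000, -0.97, -0.02, 0.16, 0.000
```

Request:
{"method": "jog_arm", "body": {"moves": [-0.5, 0, 0.1, 0, -0.9, 0, 0.15, 0, -0.9, 0, 0.15, 0, -0.9, 0, 0.15, 0, -1, 0, 0.15, 0, -1, 0, 0.15, 0, -1, 0, 0.15, 0, -1, 0, 0.15, 0, -0.8, 0, 0.1, 0, -0.3, 0, 0, 0, 0, 0, 0, 0, 0, 0, 0, 0]}}

```text
clock: 37.35
ee_pos: [498.0, -323.0, 166.0]
orientation: [0.008, -0.654, -0.014, 0.756]
wrist_force: [0.8, -0.0, 0.4]
grip_width: 0.997
```

Run:
```python
from h import *
plan((496,-320,160,-89.8,1))
M=T(); im=viewer.get_image("wrist"); top=viewer.get_image("top"); cv2.imwrite("pics/w13.png",im); cv2.imwrite("pics/t13.png",top)
o=np.array([418.8,-332.7])
for a in(0,.04,.1): print(a,[pix("wrist",np.r_[o+[12+s*np.cos(a),42-s*np.sin(a)],101],M)[0].round(0).tolist() for s in(60,80,95)])
for v in range(160,270,12):
    d=im[v,:,2].astype(int)-im[v,:,0]; i=np.where((d[190:275]>8)&(im[v,190:275].max(1)<165))[0]+190
    print(v,(i.min(),i.max()) if len(i) else None,end=" ")
print()
t0=cv2.imread("pics/top0.png")
w=wood(top); ys,xs=np.where(w[205:250,262:348]); c=cv2.minAreaRect(np.c_[xs+262,ys+205].astype(np.float32)); print("pile px",c, "expected centre",pix("top",[457.5,6.8,60]))
d=cv2.absdiff(top,t0).max(2)>60; n,l,s,cc=cv2.connectedComponentsWithStats(d.astype(np.uint8)); print([(s[k].tolist()) for k in range(1,n) if s[k,4]>15])
```

```text
at [ 498. -323.  166.] jaw -89.6 tilt [-0.1434  0.0309] t 37.35 F [ 0.8 -0.   0.4] grip 0.997
0.63, -0.28, 0.11, 0.003
0 [[238.0, 222.0], [237.0, 197.0], [236.0, 177.0]]
0.04 [[242.0, 222.0], [241.0, 197.0], [241.0, 177.0]]
0.1 [[246.0, 222.0], [248.0, 198.0], [249.0, 178.0]]
160 (np.int64(228), np.int64(232)) 172 (np.int64(225), np.int64(240)) 184 (np.int64(233), np.int64(240)) 196 (np.int64(234), np.int64(241)) 208 (np.int64(235), np.int64(242)) 220 (np.int64(236), np.int64(243)) 232 (np.int64(237), np.int64(244)) 244 (np.int64(238), np.int64(274)) 256 (np.int64(239), np.int64(274)) 268 (np.int64(239), np.int64(274)) 
pile px ((304.8482971191406, 226.92800903320312), (56.951377868652344, 19.71154022216797), 3.5763344764709473) expected centre [[305.1190525  226.70090891]]
[[337, 136, 165, 284, 13795], [283, 168, 47, 21, 415], [212, 181, 15, 5, 32], [224, 193, 11, 2, 16], [405, 192, 14, 18, 135], [277, 217, 57, 22, 1021], [524, 283, 36, 31, 551], [435, 318, 125, 102, 6517], [277, 398, 6, 8, 22], [400, 403, 17, 16, 40], [280, 407, 8, 6, 32]]
```

```bash
python3 -c "
from rig import sign_off; print(sign_off())"
```

```text
the job is handed in; nothing more can be done
None
```

The three boards are piled on the stand, longest at the bottom and shortest on top. I squeezed the spray-gun trigger fully home once, let it go, and handed the job in at about 37 s. No verdict is reported.

**Last checks:**
- **Pile:** the wrist view after each placing showed each board within about 1–2 mm of the centre line and square with the one beneath. The final top view still shows the pile within 1 px (about 3 mm) of its expected centre.
- **Trigger:** at full squeeze the jaws were about 41 mm apart and the trigger tip sat where 0.25 rad predicts. After release the bar was back within about 1 px of its rest line.
- **Bystanders:** none that could be seen in the top view had moved. The jar and syrup were partly hidden by the arm there, so I did not check them at the end.

**What disagreed:** the tool slowly tilted during fast sideways moves, up to about 0.15 rad, and the moves had no way to level it. The medium and short boards were therefore lowered with one edge 4–6 mm low, and settled flat when released. The grip tip showed about 5 mm further out than measured from the top view, which did not matter for the squeeze. I had used all 12 picture views by then, so I checked the trigger and the finished pile from pixel values only.

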